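# Lay a standing vacuum tube down into its cradle and close the keeper

## Robot

A 6-joint arm with a two-finger parallel gripper is mounted at the origin on a cart in front of the work surface, level with it; the furniture and walls round the work are solid. World frame = base frame: x ahead of the robot, y to its left, z up, the work surface at z = 0. Lengths are in m, angles in rad, forces in N, time in s.
With the tool pointing down it reaches from about 0.25 to 0.725 m from the base axis. Payload 4 kg.
Tool frame: the origin (TCP) lies on the mounting face of the last link; the fingertips stand 173 mm ahead of it and the grasp point (between the pads) lies 155 mm ahead of it; x points along the fingers, z is the direction in which the jaws open and shut, and the axes are right-handed (so a half turn about x gives the same grasp; the last joint's range is limited). The gripper opens to 85 mm and grips with 20 to 120 N. Pads are 22 mm wide; open, the fingers measure 114 mm over their backs; the gripper's body (76 mm by 85 mm) begins 54 mm behind the grasp point. The pads swing forward as they close: fully open they stand 13 mm farther back than shut.
Start: joints at [-1.123, 0.241, 0.005, 1.335, 0, 1.571], TCP at [0.216, -0.451, 0.405] pointing down, gripper open.
Joint ranges: [-2.72, 2.72], [-1.05, 1.87], [-1.09, 1.28], [-1.99, 2.15], [-1.42, 1.44], [-3.14, 3.14]. Speed limits (rad/s): [2.79, 2.79, 3.14, 3.14, 3.14, 3.14].

## Interface

Orientations are given as a 3x3 rotation matrix whose columns are the frame's x, y, z axes.
In Python, from plant import robot gives the robot as it stands.
- The arm moves only by the tool servo_tool, never from a script. Its argument "steps" is a list of rows, each an object with "fingers": the closure, from -1 (fully open) to 1 (shut), so that 0 is half open; "dp": the shift along the tool's x, y, z scaled (see below), a list of three; "twist": the turn about the tool's x scaled (see below). A call has exactly 10 rows; each row shifts and turns the commanded pose from where the row before left it, along the tool's axes as they then stand; what a row does not reach is not made up. The controller multiplies each number of a shift by 150 mm and each number of a turn by 6 degrees. A row lasts 1/8 s, in which the tool goes at most 62.5 mm and 10.7 degrees, less where a joint would pass 70% of its speed; a pose out of reach is approached as far as the arm can. A call with a number of a shift or a turn outside -1 to 1 is refused whole. A call with a gripper value outside its range is refused whole. The fingers move at their own pace and stop on an object; the grip force is fixed at half the most. Time passes only in rows, so rows that do not move let the fingers close, or fill a call up. It gives the time, the measured TCP pose, the force and the opening at its end, in the units of the state.
- robot.read_state(): the state, without advancing time (a new reading comes with each control period).
- robot.capture(name): name is "scene" or "side" or "wrist"; returns (picture, depth): 384x512x3 uint8, red, green, blue; 384x512 float32, m along the optical axis (not along the pixel's ray), 0 where there is no reading.
- robot.camera_model(name): a dict with "camera_matrix" (3x3 intrinsics, pixels), "distortion" ([k1, k2, p1, p2, k3] as OpenCV has them; the pictures are not rectified), "pose" (4x4, takes a point from camera to world coordinates). Camera axes: x right, y down, z forward; pixel columns grow to the right and rows downward; lengths in m; the calibration is good to about 2 mm. A picture is of the moment at which its call begins: read the wrist's pose just before it. camera_model takes no time and is no camera call; for the wrist camera it gives the pose at the moment of the call.
- robot.hand_in(): hands the job in, once; it reports no verdict.
The state is a dict: "time": time; "joint_pos": joint angles; "dq": joint speeds; "tau": joint torques, N m; "tcp_pos": TCP position; "orientation": TCP orientation; "wrist_force": force on the tool from outside, world axes, zero at the start; "ft_torque": the same for the moment, N m; "width": opening from 0.0 (shut) to 1.0 (fully open).
Only numpy, scipy, OpenCV 4.12 (cv2) and the standard library are available. Lean on these libraries where they do the work, as an engineer would, in place of code of your own. Each camera call takes 0.05 s, during which the arm holds its last target.

## Task

The steel vacuum tube stands on end with its foot at the far edge of the cradle's base plate. Without gripping or lifting it, tip it over that edge towards the robot with your fingertips - a finger in its open mouth will do - and let it down gently, under control all the way, until it lies at rest in the two V saddles; do not let it drop. Then push the cradle's hinged keeper arm over until its rubber pad lies on the tube, and leave the parts round about where they are.

Things in the scene. Friction and masses are not known exactly. Their poses are not given: they have to be found in the camera images.
- cradle: Aluminium tube cradle, fixed to the bench; origin on the bench (z = 0) on its middle line, x along the saddles away from the robot, z up. Base plate 6 mm thick, x -55 to +65, y -75 to +75 mm. Two rubber-faced V saddles, open upward (45 degree faces, 20 mm long in x, 94 mm wide, 40 mm high) at x = +35 and -33. Keeper hinge post at (+1, +56) mm, 92 mm high.
- cradle_stop (a point): Middle of the top of the base plate's far edge, 6 mm above the bench: the stop (kick edge) over which the tube's foot flange tips. In the cradle frame (65, 0, 6) mm; axes as the cradle's.
- cradle_seat (a point): Where the middle of the tube's axis lies when the tube rests in the saddles: in the cradle frame (1, 0, 46) mm; axes as the cradle's. A thick hose and pipe hang across the bench between robot and cradle, 0.32 to 0.45 m ahead of the robot, underside 0.55 m above the bench: reach in below them with the hand low and leaned forward about 45 degrees.
- vac_tube: Loose steel tube, 0.45 to 0.7 kg, 140 mm long: pipe 60 mm outside, bore 55 mm and 70 mm deep (to a baffle), a flange 76 mm across, 10 mm thick at each end. Origin at the centre of the foot end, z along the axis to the mouth. It starts upright, 0 to 4 mm from the plate's far edge. It overbalances at a lean of 0.5 rad; gently = it never turns faster than 4 rad/s (a free fall reaches 8).
- tube_mid (a point): Middle of the tube on its axis, 70 mm from either end; axes as the tube's. It is to be tipped, not pinched or lifted: the fingers may not bear on the tube with more than 25 N in all (tipping it at the mouth takes about 1.5 N).
- tube_mouth (a point): Centre of the tube's open mouth (upper end while it stands), on the axis, 140 mm from the foot. Laid down, the mouth looks towards the robot, 69 mm on the near side of the cradle's origin and 46 mm high.
- keeper (a joint): Keeper arm's hinge, rad. 0: arm level across the cradle, its pad on the laid tube; it opens upward, then outward to the cradle's +y side. 1.57: straight up; it starts at 1.75 to 2.1 (leaning outward). It turns stiffly (about 0.1 N m) and stays where it is left; it stays open until the tube is down.
- keeper_hinge (a point): Point on the keeper's hinge axis in the middle of the arm's width, 86 mm above the bench: in the cradle frame (1, 56, 86) mm; axes as the cradle's. The axis runs along the cradle's x. Does not move with the arm.
- keeper_knob (a point): Centre of the black ball, 22 mm across, on the end of the keeper arm, 110 mm from the hinge axis. The arm is a steel bar 18 mm wide (in cradle x) and 8 mm thick, with a 6 mm rubber pad on its inner side at 56 mm from the hinge.
- leak_standard: Bystander: small white bottle with a green cap, 36 mm across, 100 mm tall, standing upright to the right of the cradle; origin at the centre of its underside. To be left alone. Beyond it, from y = -0.06 m rightward and x = 0.35 to 0.65 m, stands the fixed blue pump station, 0.2 m high with a taller neck.
- end_flange: Bystander: metal end disc, 40 mm across, 8 mm high, to the left of the cradle; origin under its centre. To be left alone.
- seal_ring: Bystander: black sealing ring with a metal inner ring, 39 mm across, 8 mm high, to the left of the cradle, farther from the robot; origin under its centre. To be left alone.
- ring_clamp: Bystander: hinged metal ring clamp, 77x49x16 mm, lying to the right of the cradle, nearer the robot; origin under its centre. To be left alone.

How it is judged:
By the outcome, as a careful person would: the job done as asked, in the order asked, and still so for the second after the job is handed in, with the robot touching nothing.
It also fails if it takes over 64 s, if anything falls off the work surface, if the arm or the gripper's body presses on something with over 40 N, if the wrist force passes 120 N, or if a joint passes its speed limit or range.

## Working session

There is one attempt and no reset: what is moved stays moved. The work goes in short steps, Python scripts to look and compute and a tool call to move; the robot and the scene stay as the last step left them, time stands still between calls to the robot, and variables do not carry over. Pictures are saved under pics/ and viewed, and the job is handed in when it is done.

Besides the shell and the picture viewer there is one more tool, called after "Call:" as name(argument=value, ...), one argument or row to a line, values as JSON. servo_tool: Moves the arm, as the interface text tells. Shifts and turns lie within -1 to 1; 1 stands for 150 mm of shift or 6 degrees of turn. Its arguments: {"type":"object","properties":{"steps":{"type":"array"}},"required":["steps"]}

```bash
ls -la; mkdir -p pics; python3 - <<'E'
from plant import robot
import cv2,numpy as np
np.set_printoptions(precision=3,suppress=True)
s=robot.read_state()
for k,v in s.items(): print(k,np.array(v))
for n in ["scene","side","wrist"]:
    im,d=robot.capture(n); cv2.imwrite(f"pics/{n}0.png",im[:,:,::-1]); np.save(f"pics/{n}0.npy",d)
    m=robot.camera_model(n); print(n,m)
E
```

```text
total 12
drwxr-xr-x  3 agent agent 4096 Dec  6 12:38 .
drwxr-xr-x 23 root  root  4096 Dec  6 12:38 ..
drwxr-xr-x  2 agent agent 4096 Dec  6 12:38 pics
time 0.0
joint_pos [-1.123  0.241  0.004  1.335 -0.     1.571]
dq [ 0.001  0.     0.001 -0.    -0.001  0.001]
tau [  0.002 -37.232  25.241   0.017   0.     -0.   ]
tcp_pos [ 0.216 -0.45   0.404]
orientation [[-0.001  0.901  0.433]
 [ 0.002  0.433 -0.901]
 [-1.    -0.    -0.002]]
wrist_force [0.425 0.237 0.519]
ft_torque [ 0.003 -0.012 -0.015]
width 1.0004834416420991
scene {'camera_matrix': array([[391.594,   0.   , 252.138],
       [  0.   , 391.594, 194.578],
       [  0.   ,   0.   ,   1.   ]]), 'distortion': array([0.022, 0.   , 0.   , 0.   , 0.   ]), 'pose': array([[ 0.786, -0.495,  0.372,  0.207],
       [-0.619, -0.618,  0.485, -0.237],
       [-0.01 , -0.611, -0.792,  0.789],
       [ 0.   ,  0.   ,  0.   ,  1.   ]])}
side {'camera_matrix': array([[433.199,   0.   , 266.564],
       [  0.   , 433.199, 191.896],
       [  0.   ,   0.   ,   1.   ]]), 'distortion': array([-0.093,  0.   ,  0.   ,  0.   ,  0.   ]), 'pose': array([[-0.996, -0.065,  0.065,  0.492],
       [-0.089,  0.489, -0.868,  0.905],
       [ 0.024, -0.87 , -0.493,  0.517],
       [ 0.   ,  0.   ,  0.   ,  1.   ]])}
wrist {'camera_matrix': array([[332.223,   0.   , 251.264],
       [  0.   , 332.223, 186.632],
       [  0.   ,   0.   ,   1.   ]]), 'distortion': array([-0.036,  0.   ,  0.   ,  0.   ,  0.   ]), 'pose': array([[ 0.432, -0.866, -0.252,  0.281],
       [-0.902, -0.415, -0.119, -0.419],
       [-0.002,  0.279, -0.96 ,  0.374],
       [ 0.   ,  0.   ,  0.   ,  1.   ]])}
```

View pics/scene0.png

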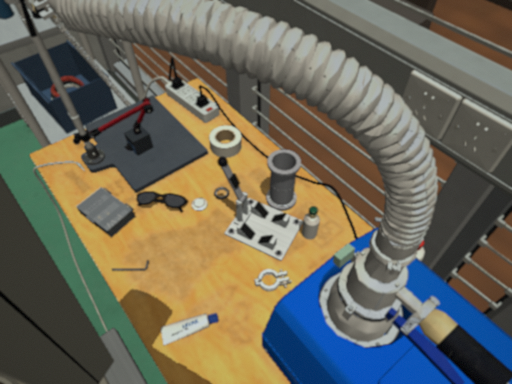

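View pics/side0.png

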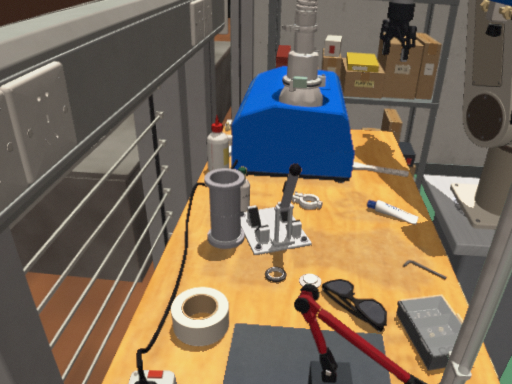

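View pics/wrist0.png

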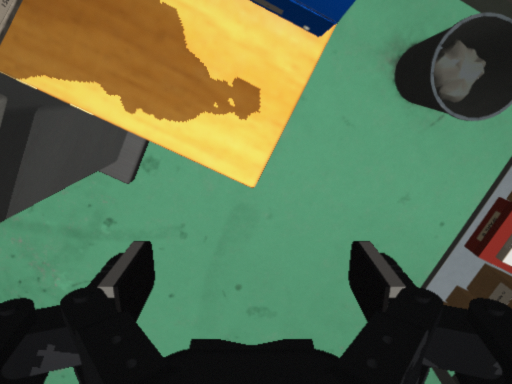

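Scene: the tube stands with its mouth at about (284,160), the base plate is around (263,228), and the keeper knob is at (224,161). Side: mouth (227,180), knob (295,170). I'll zoom in and measure.

```bash
cat > h.py <<'E'
import numpy as np,cv2
from plant import robot
np.set_printoptions(precision=4,suppress=True)
def ray(m,px):
    p=cv2.undistortPoints(np.array(px,float).reshape(-1,1,2),m["camera_matrix"],m["distortion"]).reshape(-1,2)
    d=np.c_[p,np.ones(len(p))]@m["pose"][:3,:3].T
    return m["pose"][:3,3],d
def plane(m,px,z):
    o,d=ray(m,px); return o+d*((z-o[2])/d[:,2])[:,None]
def cloud(m,dep):
    h,w=dep.shape; u,v=np.meshgrid(np.arange(w),np.arange(h))
    o,d=ray(m,np.stack([u,v],-1).reshape(-1,2)); return (o+d*dep.reshape(-1,1)).reshape(h,w,3)
def proj(m,P):
    P=np.atleast_2d(P).astype(float); T=np.linalg.inv(m["pose"])
    rv,_=cv2.Rodrigues(T[:3,:3]); return cv2.projectPoints(P,rv,T[:3,3],m["camera_matrix"],m["distortion"])[0].reshape(-1,2)
def tri(m1,p1,m2,p2):
    o1,d1=ray(m1,[p1]);o2,d2=ray(m2,[p2]);A=np.c_[d1[0],-d2[0]]
    t=np.linalg.lstsq(A,o2-o1,rcond=None)[0];a=o1+d1[0]*t[0];b=o2+d2[0]*t[1];return (a+b)/2,np.linalg.norm(a-b)
E
python3 - <<'E'
from h import *
for n,(x0,y0,x1,y1) in dict(scene=(190,130,340,290),side=(190,140,340,290)).items():
    im=cv2.imread(f"pics/{n}0.png")[y0:y1,x0:x1]
    cv2.imwrite(f"pics/{n}0z.png",cv2.resize(im,None,fx=3.7,fy=3.7,interpolation=cv2.INTER_CUBIC))
    C=cloud(robot.camera_model(n),np.load(f"pics/{n}0.npy"))
    np.save(f"pics/{n}0c.npy",C)
C=np.load("pics/scene0c.npy");
# bench check, mouth rim
for p in [(220,260),(284,150),(270,160),(298,160),(263,235),(224,161),(312,210),(200,204)]: print(p,C[p[1],p[0]])
S=np.load("pics/side0c.npy")
for p in [(200,300),(227,172),(210,178),(244,178),(295,170),(260,240),(310,282),(275,275)]: print(p,S[p[1],p[0]])
for n,X in (("scene",C),("side",S)):
    r=(X[...,0]>.35)&(X[...,0]<.75)&(X[...,1]>-.15)&(X[...,1]<.2)&(X[...,2]>.125)&(X[...,2]<.16)
    print(n,r.sum()); P=X[r]; print(P.min(0),P.max(0),np.median(P,0))
E
```

```text
(220, 260) [ 0.4055  0.1456 -0.001 ]
(284, 150) [0.648  0.2159 0.1405]
(270, 160) [0.6036 0.2127 0.1397]
(298, 160) [0.6509 0.1718 0.1422]
(263, 235) [0.5209 0.1336 0.0044]
(224, 161) [0.4947 0.2319 0.1944]
(312, 210) [0.6054 0.0719 0.0992]
(200, 204) [0.4553 0.3011 0.0048]
(200, 300) [0.6303 0.4066 0.0293]
(227, 172) [0.6255 0.1638 0.135 ]
(210, 178) [0.6539 0.1893 0.1331]
(244, 178) [0.589  0.1879 0.1369]
(295, 170) [0.4939 0.2507 0.1916]
(260, 240) [0.5542 0.2104 0.0126]
(310, 282) [0.4547 0.3179 0.0076]
(275, 275) [0.5178 0.2973 0.0001]
scene 919
[ 0.364  -0.1499  0.125 ] [0.7004 0.1997 0.16  ] [ 0.3721 -0.0891  0.1398]
side 2048
[ 0.3668 -0.1473  0.125 ] [0.7117 0.1997 0.16  ] [ 0.5435 -0.0595  0.1406]
```

View pics/scene0z.png

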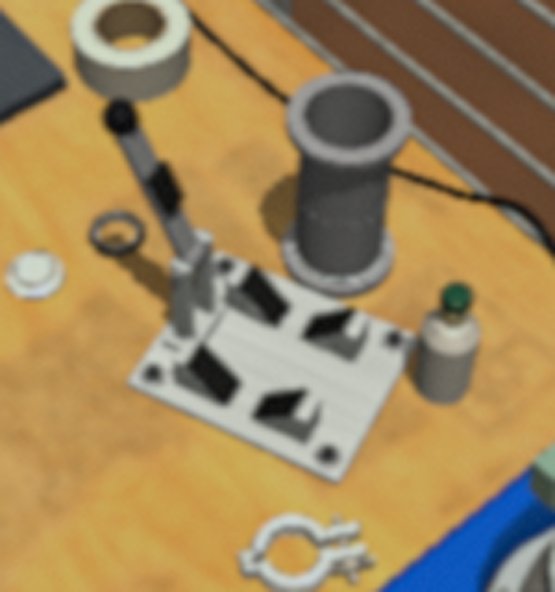

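View pics/side0z.png

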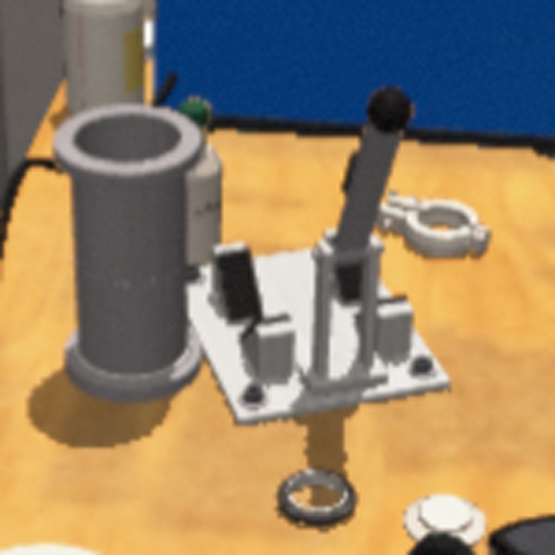

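```bash
python3 - <<'E'
from h import *
M={n:robot.camera_model(n) for n in("scene","side")}
f=lambda n,q:[(190+a/3.7-.36,(130 if n=="scene" else 140)+b/3.7-.36) for a,b in q]
print("plate scene NL NR FR FL\n",plane(M["scene"],f("scene",[(130,380),(340,480),(416,340),(228,246)]),.006))
print("plate side NL FL \n",plane(M["side"],f("side",[(450,381),(240,421)]),.006))
# rim outer circle via points on outer ellipse extremes
def circ(P):
    A=np.c_[2*P[:,:2],np.ones(len(P))];b=(P[:,:2]**2).sum(1);s=np.linalg.lstsq(A,b,rcond=None)[0]
    return s[:2],np.sqrt(s[2]+s[:2]@s[:2])
for n in M:
    C=np.load(f"pics/{n}0c.npy")
    r=(abs(C[...,2]-.14)<.008)&(abs(C[...,0]-.625)<.07)&(abs(C[...,1]-.195)<.07)
    P=C[r]; print(n,len(P),P.min(0),P.max(0), circ(P))
    # outer boundary: convex hull of top pixels
    m=r.astype(np.uint8); cnt=max(cv2.findContours(m,cv2.RETR_EXTERNAL,cv2.CHAIN_APPROX_NONE)[0],key=cv2.contourArea)
    hull=cv2.convexHull(cnt).reshape(-1,2).astype(float)
    Q=plane(M[n],cnt.reshape(-1,2).astype(float),.14); print(" outer",circ(Q))
    # knob
    im=cv2.imread(f"pics/{n}0.png")
    k=(im.max(2)<60)&(abs(C[...,0]-.495)<.03)&(abs(C[...,1]-.24)<.04)&(C[...,2]>.16)
    v,u=np.nonzero(k); M[n]["k"]=((u.min()+u.max())/2,(v.min()+v.max())/2); print(" knob",M[n]["k"],u.min(),u.max(),v.min(),v.max())
    # tube walls at heights .03-.11
    r=(C[...,2]>.02)&(C[...,2]<.12)&(np.hypot(C[...,0]-.625,C[...,1]-.195)<.04)&(np.hypot(C[...,0]-.625,C[...,1]-.195)>.025)
    print(" pipe",r.sum(),circ(C[r]))
    print(" base",[circ(C[r&(C[...,2]>a)&(C[...,2]<a+.03)]) for a in (.03,.06,.09)])
print("knob",tri(M["scene"],M["scene"]["k"],M["side"],M["side"]["k"]))
E
```

```text
plate scene NL NR FR FL
 [[0.4546 0.1946 0.006 ]
 [0.5124 0.0576 0.006 ]
 [0.6172 0.1038 0.006 ]
 [0.5695 0.24   0.006 ]]
plate side NL FL 
 [[0.4525 0.1977 0.006 ]
 [0.5611 0.246  0.006 ]]
scene 430 [0.5879 0.1525 0.1321] [0.6638 0.2276 0.1422] (array([0.6254, 0.1896]), np.float64(0.03278156594042321))
 outer (array([0.6243, 0.1883]), np.float64(0.03823080682621068))
 knob (np.float64(222.5), np.float64(161.5)) 219 226 157 166
 pipe 803 (array([0.6261, 0.1906]), np.float64(0.02883201808327795))
 base [(array([0.6268, 0.1912]), np.float64(0.02962759656148689)), (array([0.6263, 0.1907]), np.float64(0.029018834261250154)), (array([0.6261, 0.1907]), np.float64(0.028689509114198403))]
side 539 [0.589  0.1548 0.132 ] [0.6638 0.2319 0.1427] (array([0.6259, 0.1966]), np.float64(0.032931279132196664))
 outer (array([0.6253, 0.1997]), np.float64(0.04114546013422296))
 knob (np.float64(294.5), np.float64(170.0)) 289 300 164 176
 pipe 1382 (array([0.6263, 0.1939]), np.float64(0.028989632101410655))
 base [(array([0.6265, 0.1934]), np.float64(0.029488019766372622)), (array([0.6263, 0.1937]), np.float64(0.029157277150316203)), (array([0.6263, 0.1939]), np.float64(0.028854223432888716))]
knob (array([0.4951, 0.2393, 0.186 ]), np.float64(0.0007110442962837475))
```

```bash
python3 - <<'E'
from h import *
C=np.load("pics/scene0c.npy");S=np.load("pics/side0c.npy")
P=np.r_[C.reshape(-1,3),S.reshape(-1,3)]
P=P[np.isfinite(P).all(1)]
# occupancy in columns near the start & hose
def show(name,r,zs):
    for z in zs:
        q=r[(r[:,2]>z)&(r[:,2]<z+.05)]
        if len(q): print(name,"z%.2f"%z,len(q),q.min(0)[:2],q.max(0)[:2])
A=P[(np.hypot(P[:,0],P[:,1])<1.1)&(P[:,1]<-.3)&(P[:,0]>.05)]
show("right",A,np.arange(-.1,.9,.05))
H=C.reshape(-1,3);H=H[(H[:,2]>.45)&(H[:,0]>0.1)&(H[:,0]<.9)]
for y in np.arange(-.4,.6,.08):
    q=H[abs(H[:,1]-y)<.04]
    if len(q): print("hose y%.2f"%y,len(q),q.min(0),q.max(0))
E
```

```text
right z-0.10 154 [ 0.7744 -0.3067] [ 0.8562 -0.3   ]
right z-0.05 743 [ 0.1804 -0.4726] [ 0.859 -0.3  ]
right z0.00 1087 [ 0.1841 -0.467 ] [ 0.8269 -0.3   ]
right z0.05 331 [ 0.7658 -0.4501] [ 0.8252 -0.3   ]
right z0.10 335 [ 0.6505 -0.4499] [ 0.8242 -0.3   ]
right z0.15 1663 [ 0.3812 -0.4582] [ 0.8253 -0.3   ]
right z0.20 464 [ 0.1889 -0.496 ] [ 0.8255 -0.3   ]
right z0.25 571 [ 0.175 -0.512] [ 0.802 -0.3  ]
right z0.30 1459 [ 0.1761 -0.5176] [ 0.738 -0.3  ]
right z0.35 575 [ 0.1809 -0.4781] [ 0.7203 -0.3004]
right z0.40 134 [ 0.1833 -0.4479] [ 0.7196 -0.301 ]
hose y-0.24 734 [ 0.2068 -0.2369  0.7894] [ 0.2068 -0.2369  0.7894]
hose y-0.16 4759 [ 0.4328 -0.1676  0.4501] [ 0.4991 -0.12    0.577 ]
hose y-0.08 19941 [ 0.113 -0.12   0.45 ] [ 0.8319 -0.04    0.6666]
hose y0.00 8095 [ 0.3366 -0.04    0.4501] [0.8301 0.04   0.6373]
hose y0.08 4377 [0.309 0.04  0.45 ] [0.7812 0.12   0.6365]
hose y0.16 2220 [0.2924 0.12   0.45  ] [0.7809 0.2    0.6194]
hose y0.24 448 [0.2768 0.2001 0.45  ] [0.7476 0.2402 0.5952]
hose y0.32 83 [0.2962 0.298  0.5162] [0.3146 0.352  0.5303]
hose y0.48 96 [0.308  0.4432 0.4582] [0.3154 0.4827 0.4889]
hose y0.56 23 [0.3071 0.5487 0.4501] [0.318  0.5659 0.4568]
```

Call:
servo_tool(
  steps=[
    {"dp": [0,0,0.2],"twist": 0,"fingers": 1},
    {"dp": [0,0,0.2],"twist": 0,"fingers": 1},
    {"dp": [0,0,0.2],"twist": 0,"fingers": 1},
    {"dp": [0,0,0.2],"twist": 0,"fingers": 1},
    {"dp": [0,0,0.2],"twist": 0,"fingers": 1},
    {"dp": [0,0,0.2],"twist": 0,"fingers": 1},
    {"dp": [0,0,0.2],"twist": 0,"fingers": 1},
    {"dp": [0,0,0.2],"twist": 0,"fingers": 1},
    {"dp": [0,0,0.2],"twist": 0,"fingers": 1},
    {"dp": [0,0,0.2],"twist": 0,"fingers": 1},
  ],
)

```text
time: 1.4
tcp_pos: [0.3413, -0.7106, 0.3974]
orientation: [[0.004, 0.901, 0.433], [-0.009, 0.433, -0.901], [-1.0, -0.0, 0.01]]
wrist_force: [26.2, -54.1, 14.1]
width: 0.001
```

```bash
python3 - <<'E'
from h import *
s=robot.read_state()
for k in s: print(k,np.array(s[k]))
im,d=robot.capture("side"); cv2.imwrite("pics/side1.png",im[:,:,::-1])
s=robot.read_state()
for k in s: print(k,np.array(s[k]))
E
```

```text
time 1.4
joint_pos [-1.123   0.9905  1.2757  1.8457 -0.      1.5708]
dq [-0.0003  0.2875  0.0627  0.2926 -0.0018  0.0012]
tau [ -0.0001 -53.9928  38.0938   3.7739  -0.0001  -0.    ]
tcp_pos [ 0.3413 -0.7106  0.3974]
orientation [[ 0.0044  0.9014  0.4329]
 [-0.0092  0.4329 -0.9014]
 [-0.9999 -0.      0.0102]]
wrist_force [ 26.1621 -54.1333  14.1229]
ft_torque [-4.1896 -2.044  -0.0505]
width 0.001257923690989756
time 1.45
joint_pos [-1.123   0.9972  1.269   1.8487  0.      1.5708]
dq [ 0.0027  0.007  -0.1132  0.0432  0.0002 -0.0013]
tau [  0.0005 -96.744   36.357    1.4744   0.       0.    ]
tcp_pos [ 0.3411 -0.7101  0.3897]
orientation [[-0.0027  0.9014  0.4329]
 [ 0.0055  0.433  -0.9014]
 [-1.      0.     -0.0061]]
wrist_force [ 4.5665 -8.3822 -5.6502]
ft_torque [-0.5722 -0.2901  0.0589]
width -0.0018435776560050865
```

Call:
servo_tool(
  steps=[
    {"dp": [0,0,0.1],"twist": 0,"fingers": 1},
    {"dp": [0,0,0.1],"twist": 0,"fingers": 1},
    {"dp": [0,0,0.1],"twist": 0,"fingers": 1},
    {"dp": [0,0,0.1],"twist": 0,"fingers": 1},
    {"dp": [0,0,0.1],"twist": 0,"fingers": 1},
    {"dp": [0,0,0.1],"twist": 0,"fingers": 1},
    {"dp": [0,0,0.1],"twist": 0,"fingers": 1},
    {"dp": [0,0,0.1],"twist": 0,"fingers": 1},
    {"dp": [0,0,0.1],"twist": 0,"fingers": 1},
    {"dp": [0,0,0.1],"twist": 0,"fingers": 1},
  ],
)

```text
time: 2.7
tcp_pos: [0.3588, -0.7471, 0.3636]
orientation: [[0.05, 0.901, 0.43], [-0.103, 0.433, -0.896], [-0.993, -0.0, 0.114]]
wrist_force: [0.2, -0.2, -0.7]
width: -0.0
```

```bash
python3 - <<'E'
from h import *
s=robot.read_state()
for k in s: print(k,np.array(s[k]))
E
```

```text
time 2.7
joint_pos [-1.123   1.0344  1.2744  1.6962 -0.      1.5708]
dq [-0.0017  0.0299  0.0011 -0.1155  0.0017  0.0012]
tau [  0.     -69.0529  25.8476  -0.7045   0.      -0.    ]
tcp_pos [ 0.3588 -0.7471  0.3636]
orientation [[ 0.0495  0.9014  0.4301]
 [-0.1031  0.4329 -0.8955]
 [-0.9934 -0.      0.1144]]
wrist_force [ 0.1546 -0.1857 -0.699 ]
ft_torque [ 0.0861  0.0744 -0.0034]
width -5.569530997109414e-05
```

View pics/side1.png

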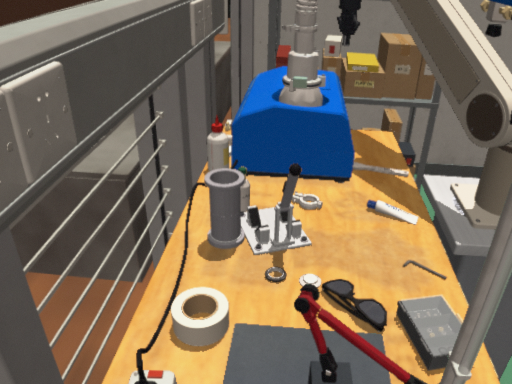

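Call:
servo_tool(
  steps=[
    {"dp": [0,0,0.25],"twist": 0,"fingers": 1},
    {"dp": [0,0,0.25],"twist": 0,"fingers": 1},
    {"dp": [0,0,0.25],"twist": 0,"fingers": 1},
    {"dp": [0,0,0.25],"twist": 0,"fingers": 1},
    {"dp": [0,0,0.25],"twist": 0,"fingers": 1},
    {"dp": [0,0,0.25],"twist": 0,"fingers": 1},
    {"dp": [0,0,0.25],"twist": 0,"fingers": 1},
    {"dp": [0,0,0.25],"twist": 0,"fingers": 1},
    {"dp": [0,0,0.25],"twist": 0,"fingers": 1},
    {"dp": [0,0,0],"twist": 0,"fingers": 1},
  ],
)

```text
time: 3.95
tcp_pos: [0.3897, -0.8113, 0.3414]
orientation: [[0.155, 0.901, 0.404], [-0.322, 0.433, -0.842], [-0.934, 0.0, 0.358]]
wrist_force: [-1.0, 0.4, 0.0]
width: -0.003
```

```bash
python3 - <<'E'
from h import *
s=robot.read_state()
for k in s: print(k,np.array(s[k]))
E
```

```text
time 3.95
joint_pos [-1.123   1.079   1.2746  1.4008  0.      1.5708]
dq [-0.0003 -0.0023 -0.0025  0.0231  0.0021  0.0012]
tau [ -0.     -71.9857  27.9735  -2.9418   0.0001  -0.    ]
tcp_pos [ 0.3897 -0.8113  0.3414]
orientation [[ 0.1548  0.9014  0.4044]
 [-0.3223  0.433  -0.8418]
 [-0.9339  0.      0.3576]]
wrist_force [-1.0466  0.426   0.0239]
ft_torque [0.3469 0.1609 0.0584]
width -0.002713223662495482
```

Call:
servo_tool(
  steps=[
    {"dp": [0,0,0.35],"twist": 0,"fingers": 1},
    {"dp": [0,0,0.35],"twist": 0,"fingers": 1},
    {"dp": [0,0,0.35],"twist": 0,"fingers": 1},
    {"dp": [0,0,0.35],"twist": 0,"fingers": 1},
    {"dp": [0,0,0.35],"twist": 0,"fingers": 1},
    {"dp": [0,0,0.35],"twist": 0,"fingers": 1},
    {"dp": [0,0,0.35],"twist": 0,"fingers": 1},
    {"dp": [0,0,0.35],"twist": 0,"fingers": 1},
    {"dp": [0,0,0.2],"twist": 0,"fingers": 1},
    {"dp": [0,0,0],"twist": 0,"fingers": 1},
  ],
)

```text
time: 5.2
tcp_pos: [0.4119, -0.8575, 0.4179]
orientation: [[0.279, 0.901, 0.331], [-0.582, 0.433, -0.689], [-0.764, -0.0, 0.645]]
wrist_force: [0.0, 0.3, 0.3]
width: -0.0
```

```bash
cat > fk.py <<'E'
from h import *
from scipy.optimize import least_squares
D=[(.241,.005,1.335,.4993,.4045),(.9972,1.269,1.8487,.7877,.3897),(1.0344,1.2744,1.6962,.8288,.3636),(1.079,1.2746,1.4008,.9000,.3414)]
s=robot.read_state();q=s["joint_pos"];p=s["tcp_pos"]
E
python3 - <<'E'
from fk import *
print(np.array(q),np.array(p));print(np.array(s["orientation"])); print(s["wrist_force"])
E
```

```text
[-1.123   1.0333  1.2749  1.111   0.      1.5708] [ 0.4119 -0.8575  0.4179]
[[ 0.2794  0.9014  0.3308]
 [-0.5817  0.433  -0.6886]
 [-0.7639 -0.      0.6453]]
[0.0175 0.3432 0.3476]
```

```bash
cat >> fk.py <<'E'
D.append((1.0333,1.2749,1.111,.9513,.4179))
D=np.array(D)
def fk(x,j2,j3,j4):
    r0,h,L1,a,b,d,e=x; f=j2-j3; g=f+j4
    wr=r0+L1*np.sin(j2)+a*np.cos(f)+b*np.sin(f); wz=h+L1*np.cos(j2)-a*np.sin(f)+b*np.cos(f)
    return wr+d*np.cos(g)+e*np.sin(g), wz-d*np.sin(g)+e*np.cos(g),wr,wz
def fit():
    fun=lambda x:np.r_[np.subtract(fk(x,D[:,0],D[:,1],D[:,2])[0],D[:,3]),np.subtract(fk(x,D[:,0],D[:,1],D[:,2])[1],D[:,4]),1e-3*(x-np.array([0.03,.3,.4,.4,.05,.1,0]))]
    r=least_squares(fun,[0.03,.3,.4,.4,.05,.1,0]); return r.x,r.fun
if __name__=="__main__":
    x,f=fit(); print(x);print(f[:10]*1e3)
    for R,z,pit in [(.36,.30,.87),(.40,.24,.87),(.48,.24,.87),(.54,.27,.87),(.36,.2,.87),(.36,.20,.75)]:
        g=lambda q:[fk(x,*q)[0]-R,fk(x,*q)[1]-z,q[0]-q[1]+q[2]-pit]
        r=least_squares(g,[.3,0,.8],bounds=([-1.05,-1.09,-1.99],[1.87,1.28,2.15])); q=r.x; print(R,z,pit,r.cost,q,"wrist",fk(x,*q)[2:], "elbow",x[0]+x[2]*np.sin(q[0]),x[1]+x[2]*np.cos(q[0]))
E
python3 fk.py
```

```text
[-0.0015  0.2411  0.494   0.392   0.0073  0.2317  0.0001]
[ 0.0063  0.0588 -0.0659 -0.0109  0.0118  0.0053  0.0063  0.0177 -0.0642
  0.035 ]
0.36 0.3 0.87 8.254559927416523e-18 [-0.1838 -0.8929  0.161 ] wrist (np.float64(0.21048044054003773), np.float64(0.47705714334650756)) elbow -0.09181672028260189 0.7267524382243755
0.4 0.24 0.87 7.26943770922789e-16 [ 0.0445 -0.918  -0.0925] wrist (np.float64(0.25048046731220625), np.float64(0.4170571660209598)) elbow 0.020466651927847652 0.734586626792562
0.48 0.24 0.87 4.5368119431151345e-25 [ 0.1859 -0.7426 -0.0585] wrist (np.float64(0.3304804381005401), np.float64(0.41705713997277344)) elbow 0.0897817740777085 0.7265655677468783
0.54 0.27 0.87 1.5285927031373279e-18 [ 0.2299 -0.5662  0.0739] wrist (np.float64(0.39048043881753347), np.float64(0.44705714160437043)) elbow 0.11103131932641672 0.7220835100514955
0.36 0.2 0.87 8.871155202758739e-14 [ 0.0957 -1.0599 -0.2856] wrist (np.float64(0.2104807949066272), np.float64(0.37705738397482236)) elbow 0.04566059923499943 0.7328180012785658
0.36 0.2 0.75 0.00011564390002718462 [ 0.1256 -1.09   -0.4623] wrist (np.float64(0.20355577403349295), np.float64(0.3661743787503965)) elbow 0.060377559029536676 0.7311830258724272
```

Call:
servo_tool(
  steps=[
    {"dp": [-0.12,0,-0.14],"twist": 0,"fingers": 1},
    {"dp": [-0.24,0,-0.28],"twist": 0,"fingers": 1},
    {"dp": [-0.24,0,-0.28],"twist": 0,"fingers": 1},
    {"dp": [-0.24,0,-0.28],"twist": 0,"fingers": 1},
    {"dp": [-0.24,0,-0.28],"twist": 0,"fingers": 1},
    {"dp": [-0.24,0,-0.28],"twist": 0,"fingers": 1},
    {"dp": [-0.24,0,-0.28],"twist": 0,"fingers": 1},
    {"dp": [-0.24,0,-0.28],"twist": 0,"fingers": 1},
    {"dp": [-0.24,0,-0.28],"twist": 0,"fingers": 1},
    {"dp": [-0.12,0,-0.14],"twist": 0,"fingers": 1},
  ],
)

```text
time: 6.45
tcp_pos: [0.1998, -0.4159, 0.421]
orientation: [[0.278, 0.901, 0.332], [-0.579, 0.433, -0.691], [-0.766, 0.0, 0.642]]
wrist_force: [0.2, -0.2, 0.8]
width: 0.004
```

```bash
cat > st.py <<'E'
from h import *
def st():
    s=robot.read_state()
    print("t",s["time"],"q",np.array(s["joint_pos"]),"p",np.array(s["tcp_pos"]),"F",np.array(s["wrist_force"]),"w",s["width"]);R=np.array(s["orientation"]);print(R)
    return s,R
if __name__=="__main__": st()
E
python3 st.py
```

```text
t 6.45 q [-1.1229 -0.1134 -0.479   0.5075  0.      1.5708] p [ 0.1998 -0.4159  0.421 ] F [ 0.2138 -0.2077  0.8303] w 0.0037228810134918924
[[ 0.2782  0.9014  0.3318]
 [-0.5791  0.433  -0.6907]
 [-0.7663  0.      0.6425]]
```

```bash
cat > mv.py <<'E'
from h import *
import sys
# usage: mv.py dx dy dz n ...   world delta -> per-row dp units
R=np.array(robot.read_state()["orientation"])
a=list(map(float,sys.argv[1:]))
for i in range(0,len(a),4):
    d=np.array(a[i:i+3]);n=a[i+3]; print(a[i:i+4],"dp",(R.T@d/n/.15).round(3),"mm/row",np.linalg.norm(d)/n*1e3)
E
python3 mv.py .065 .182 .019 5  0 .1 0 3 -.06 .15 .082 5 -.04 .08 .05 3
```

```text
[0.065, 0.182, 0.019, 5.0] dp [-0.136  0.183 -0.123] mm/row 38.83812559843743
[0.0, 0.1, 0.0, 3.0] dp [-0.129  0.096 -0.153] mm/row 33.333333333333336
[-0.06, 0.15, 0.082, 5.0] dp [-0.222  0.014 -0.094] mm/row 36.234789912458446
[-0.04, 0.08, 0.05, 3.0] dp [-0.213 -0.003 -0.081] mm/row 34.15650255319866
```

Call:
servo_tool(
  steps=[
    {"dp": [-0.07,0.09,-0.06],"twist": 0,"fingers": 1},
    {"dp": [-0.14,0.18,-0.12],"twist": 0,"fingers": 1},
    {"dp": [-0.14,0.18,-0.12],"twist": 0,"fingers": 1},
    {"dp": [-0.14,0.18,-0.12],"twist": 0,"fingers": 1},
    {"dp": [-0.14,0.18,-0.12],"twist": 0,"fingers": 1},
    {"dp": [-0.13,0.15,-0.14],"twist": 0,"fingers": 1},
    {"dp": [-0.13,0.1,-0.15],"twist": 0,"fingers": 1},
    {"dp": [-0.13,0.1,-0.15],"twist": 0,"fingers": 1},
    {"dp": [-0.13,0.1,-0.15],"twist": 0,"fingers": 1},
    {"dp": [-0.06,0.04,-0.06],"twist": 0,"fingers": 1},
  ],
)

```text
time: 7.7
tcp_pos: [0.2678, -0.104, 0.4461]
orientation: [[0.282, 0.9, 0.333], [-0.579, 0.436, -0.689], [-0.765, 0.001, 0.644]]
wrist_force: [0.2, -0.0, -0.2]
width: -0.003
```

```bash
python3 st.py
```

```text
t 7.7 q [-0.1234 -0.4107 -0.5725  0.979  -0.5705  2.4392] p [ 0.2678 -0.104   0.4461] F [ 0.188  -0.0072 -0.2487] w -0.0030469985337918015
[[ 0.2817  0.8998  0.3332]
 [-0.5791  0.4363 -0.6887]
 [-0.765   0.0011  0.644 ]]
```

```bash
cat > ik.py <<'E'
from h import *
from scipy.optimize import least_squares
h,L1,L2,b,r0,c,k=.2411,.494,.392,.0073,-.0015,.102,.130
LO=np.array([-2.72,-1.05,-1.09,-1.99,-1.42]);HI=np.array([2.72,1.87,1.28,2.15,1.44])
def fk(q):
    j1,j2,j3,j4,j5=q[:5]; f=j2-j3;p=f+j4
    e=np.array([r0+L1*np.sin(j2),0,h+L1*np.cos(j2)])
    w=e+[L2*np.cos(f)+b*np.sin(f),0,-L2*np.sin(f)+b*np.cos(f)]
    u=np.array([np.cos(p),0,-np.sin(p)]); x=np.cos(j5)*u+np.sin(j5)*np.array([0,1,0])
    A=np.array([[np.cos(j1),-np.sin(j1),0],[np.sin(j1),np.cos(j1),0],[0,0,1]])
    g=w+c*u
    return dict(elbow=A@e,wrist=A@w,j5=A@g,tcp=A@(g+k*x),tip=A@(g+(k+.173)*x),x=A@x)
def ik(tcp,x,q0):
    x=np.array(x)/np.linalg.norm(x)
    r=least_squares(lambda q:np.r_[fk(q)["tcp"]-tcp,.3*(fk(q)["x"]-x)],np.clip(q0[:5],LO+1e-3,HI-1e-3),bounds=(LO,HI))
    return r.x,np.linalg.norm(r.fun)
if __name__=="__main__":
    s=robot.read_state();q=np.array(s["joint_pos"]);F=fk(q);R=np.array(s["orientation"])
    print("check",F["tcp"]-s["tcp_pos"],F["x"]-R[:,0],F["elbow"],F["wrist"])
    x=R[:,0]
    for P in [(.205,.016,.522),(.18,.05,.55),(.165,.095,.57),(.16,.13,.58),(.16,.15,.62),(.14,.15,.7)]:
        q,e=ik(P,x,q);F=fk(q);print(P,round(e,4),q,"wr",F["wrist"],"tip",F["tip"])
    # target working poses, lean 45
    for lean in (40,45,50):
        for hd in (.405,.3):
            l=np.radians(lean);x=np.array([np.sin(l)*np.cos(hd),np.sin(l)*np.sin(hd),-np.cos(l)])
            q=np.array([.3,.2,-.7,0,0])
            for nm,tip in (("insert",(.615,.187,.15)),("in",(.615,.187,.115)),("mid",(.54,.155,.12)),("final",(.485,.127,.05)),("knob",(.5,.22,.17))):
                q,e=ik(np.array(tip)-.173*x,x,q);F=fk(q);print(lean,hd,nm,round(e,4),q,"wr",F["wrist"],"el",F["elbow"])
E
python3 ik.py
```

```text
check [-0.0011  0.0002 -0.0002] [ 0. -0.  0.] [-0.1972  0.0245  0.694 ] [ 0.1879 -0.0233  0.6381]
(0.205, 0.016, 0.522) 0.0 [ 0.4968 -0.4041 -0.3511  1.6609 -0.6989] wr [0.1717 0.0931 0.7234] tip [ 0.2537 -0.0842  0.3896]
(0.18, 0.05, 0.55) 0.0 [ 0.7181 -0.3631 -0.2637  1.8875 -0.6706] wr [0.1599 0.1398 0.7491] tip [ 0.2287 -0.0502  0.4176]
(0.165, 0.095, 0.57) 0.0 [ 0.9248 -0.2826 -0.1754  2.0436 -0.6108] wr [0.1503 0.1994 0.7647] tip [ 0.2137 -0.0052  0.4376]
(0.16, 0.13, 0.58) 0.0 [ 1.0296 -0.2152 -0.1099  2.1065 -0.5702] wr [0.1453 0.2418 0.7722] tip [0.2087 0.0298 0.4476]
(0.16, 0.15, 0.62) 0.0161 [ 1.0397 -0.181   0.0035  2.15   -0.5635] wr [0.1487 0.2532 0.8061] tip [0.2185 0.0524 0.4755]
(0.14, 0.15, 0.7) 0.0707 [ 0.9899 -0.2167  0.1413  2.15   -0.578 ] wr [0.141  0.2147 0.8677] tip [0.2365 0.0586 0.5206]
40 0.405 insert 0.0 [ 0.2477  0.1977 -0.5625  0.1186  0.1009] wr [0.3729 0.0943 0.4606] el [0.0926 0.0234 0.7255]
40 0.405 in 0.0 [ 0.2477  0.2575 -0.6058  0.0155  0.1009] wr [0.3729 0.0943 0.4256] el [0.1205 0.0305 0.7188]
40 0.405 mid 0.0 [ 0.2135  0.1116 -0.783  -0.0129  
[... 2381 characters left out ...]
68] el [0.1474 0.0185 0.7117]
50 0.405 knob 0.0 [ 0.4215 -0.0187 -0.9273 -0.2105 -0.0127] wr [0.2154 0.0966 0.4303] el [-0.0098 -0.0044  0.735 ]
50 0.3 insert 0.0 [ 0.2925  0.2038 -0.7458 -0.2516  0.0058] wr [0.3184 0.0959 0.4103] el [0.0943 0.0284 0.7249]
50 0.3 in 0.0 [ 0.2925  0.2845 -0.7832 -0.3696  0.0058] wr [0.3184 0.0959 0.3753] el [0.1313 0.0395 0.7152]
50 0.3 mid 0.0 [ 0.2651  0.1517 -0.965  -0.4183  0.0267] wr [0.2429 0.0659 0.3804] el [0.0706 0.0192 0.7294]
50 0.3 final 0.0289 [ 0.2164  0.3004 -1.09   -0.6353  0.0656] wr [0.217  0.0477 0.3286] el [0.1413 0.0311 0.713 ]
50 0.3 knob 0.0 [ 0.4983 -0.0139 -0.9196 -0.1979 -0.1515] wr [0.2102 0.1144 0.4311] el [-0.0073 -0.004   0.7351]
```

```bash
python3 mv.py -.063 .12 .076 5 -.055 .124 .058 5
```

```text
[-0.063, 0.12, 0.076, 5.0] dp [-0.194 -0.006 -0.073] mm/row 31.07732292202789
[-0.055, 0.124, 0.058, 5.0] dp [-0.176  0.006 -0.088] mm/row 29.505931607051487
```

Call:
servo_tool(
  steps=[
    {"dp": [-0.1,0,-0.04],"twist": 0,"fingers": 1},
    {"dp": [-0.2,0,-0.08],"twist": 0,"fingers": 1},
    {"dp": [-0.2,0,-0.08],"twist": 0,"fingers": 1},
    {"dp": [-0.2,0,-0.08],"twist": 0,"fingers": 1},
    {"dp": [-0.2,0,-0.08],"twist": 0,"fingers": 1},
    {"dp": [-0.2,0,-0.08],"twist": 0,"fingers": 1},
    {"dp": [-0.2,0,-0.09],"twist": 0,"fingers": 1},
    {"dp": [-0.2,0,-0.09],"twist": 0,"fingers": 1},
    {"dp": [-0.2,0,-0.09],"twist": 0,"fingers": 1},
    {"dp": [-0.2,0,-0.09],"twist": 0,"fingers": 1},
  ],
)

```text
time: 8.95
tcp_pos: [0.1997, 0.0247, 0.5988]
orientation: [[0.287, 0.872, 0.396], [-0.51, 0.489, -0.708], [-0.811, 0.001, 0.585]]
wrist_force: [0.2, -0.4, 0.4]
width: 0.001
```

```bash
python3 st.py; python3 - <<'E'
from h import *
im,d=robot.capture("wrist"); cv2.imwrite("pics/wrist2.png",im[:,:,::-1])
E
```

```text
t 8.95 q [ 0.5112 -0.395  -0.1313  1.8331 -0.6251  3.1415] p [0.1997 0.0247 0.5988] F [ 0.1799 -0.4206  0.3717] w 0.0013454981029308074
[[ 0.2872  0.8721  0.3961]
 [-0.5098  0.4893 -0.7076]
 [-0.8109  0.0013  0.5852]]
```

View pics/wrist2.png

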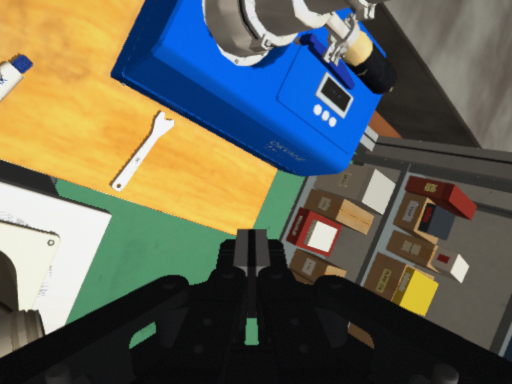

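Call:
servo_tool(
  steps=[
    {"dp": [0,0,0],"twist": -1,"fingers": 1},
    {"dp": [0,0,0],"twist": -1,"fingers": 1},
    {"dp": [-0.1,0,0],"twist": -1,"fingers": 1},
    {"dp": [-0.1,0,0],"twist": -1,"fingers": 1},
    {"dp": [-0.2,0,0],"twist": -1,"fingers": 1},
    {"dp": [-0.2,0,0],"twist": -1,"fingers": 1},
    {"dp": [-0.2,0,0],"twist": -1,"fingers": 1},
    {"dp": [-0.2,0,0],"twist": -1,"fingers": 1},
    {"dp": [-0.2,0,0],"twist": -1,"fingers": 1},
    {"dp": [-0.1,0,0],"twist": -1,"fingers": 1},
  ],
)

```text
time: 10.25
tcp_pos: [0.1973, 0.0753, 0.702]
orientation: [[0.312, 0.075, 0.947], [-0.465, 0.882, 0.083], [-0.828, -0.466, 0.311]]
wrist_force: [1.5, 0.2, 0.1]
width: 0.004
```

```bash
python3 st.py
```

```text
t 10.25 q [ 0.7143 -0.2562  0.2386  2.1479 -0.5894  2.3059] p [0.1973 0.0753 0.702 ] F [1.4586 0.2306 0.1074] w 0.004217644650599538
[[ 0.3125  0.0755  0.9469]
 [-0.4648  0.8815  0.0831]
 [-0.8285 -0.466   0.3106]]
```

```bash
cat > sim.py <<'E'
from ik import *
from scipy.spatial.transform import Rotation as Ro
LO6=np.r_[LO,-3.14];HI6=np.r_[HI,3.14]
def pose(q):
    j1,j2,j3,j4,j5,j6=q; p=j2-j3+j4
    R=(Ro.from_euler('z',j1)*Ro.from_euler('y',p)*Ro.from_euler('z',j5)*Ro.from_euler('x',j6-np.pi/2)).as_matrix()
    return fk(q)["tcp"],R
def solve(P,R,q0,w):
    def f(q):
        p,r=pose(q); return np.r_[p-P,w*Ro.from_matrix(R@r.T).as_rotvec()]
    return least_squares(f,np.clip(q0,LO6+1e-4,HI6-1e-4),bounds=(LO6,HI6)).x
def row(q,dp,tw,w):
    P,R=pose(q); P=P+R@np.array(dp)*.15; R=R@Ro.from_euler('x',tw*6,degrees=True).as_matrix()
    return solve(P,R,q,w)
if __name__=="__main__":
    s=robot.read_state();print(pose(s["joint_pos"])[0]-s["tcp_pos"],np.abs(pose(s["joint_pos"])[1]-s["orientation"]).max())
    for w in (.1,.3,.5,1):
        q=np.array([-1.123,1.0344,1.2744,1.6962,0,1.5708])
        for i in range(9): q=row(q,(0,0,.25),0,w)
        print(w,q,pose(q)[0],"expect p .3897 -.8113 .3414 q 1.079 1.2746 1.4008")
E
python3 sim.py
```

```text
[-0.0007 -0.0005  0.0002] 2.7755575615628914e-16
0.1 [-1.123   1.0368  1.28    0.5109  0.      1.5708] [ 0.4443 -0.925   0.5326] expect p .3897 -.8113 .3414 q 1.079 1.2746 1.4008
0.3 [-1.123   1.0516  1.28    1.1498  0.      1.5708] [ 0.4104 -0.8544  0.3973] expect p .3897 -.8113 .3414 q 1.079 1.2746 1.4008
0.5 [-1.123   1.0864  1.28    1.3982  0.      1.5708] [ 0.3905 -0.8131  0.3371] expect p .3897 -.8113 .3414 q 1.079 1.2746 1.4008
1 [-1.123   1.1165  1.28    1.5489  0.      1.5708] [ 0.377  -0.7849  0.3009] expect p .3897 -.8113 .3414 q 1.079 1.2746 1.4008
```

```bash
cat > s1.py <<'E'
from sim import *
q0=np.array(robot.read_state()["joint_pos"])
res=[]
for az in np.arange(0,6.28,.52):
  for el in (.0,.4,.8,1.2,1.57):
    d=np.array([np.cos(el)*np.cos(az),np.cos(el)*np.sin(az),np.sin(el)])*.4
    q=q0.copy();best=9
    for i in range(24):
        dp=pose(q)[1].T@d; q=row(q,dp,0,.5); x=pose(q)[1][:,0]
        e=np.degrees(np.arccos(np.clip(x@[.65,.279,-.707],-1,1)))
        if e<best: best=e;b=(i+1,q.copy(),x)
    res.append((best,az,el,b))
res.sort(key=lambda r:r[0])
for r in res[:8]: print(r[0],r[1],r[2],r[3][0],r[3][1],r[3][2],pose(r[3][1])[0])
E
time python3 s1.py
```

```text
1.752219585741212 1.56 0.4 21 [ 1.3666  0.7824  1.28    1.5696 -0.6473  2.5221] [ 0.6679  0.2514 -0.7005] [0.2361 0.7539 0.6043]
3.2165412742477604 2.08 0.8 18 [ 1.5101  0.3516  1.28    2.0709 -0.7415  2.6501] [ 0.6928  0.2647 -0.6708] [0.1168 0.4736 0.8431]
7.270812778691333 2.6 0.8 18 [ 1.0619 -0.1479  1.1041  2.15   -0.574   2.1801] [ 0.7291  0.1925 -0.6567] [0.146  0.1169 0.9391]
8.458046290380935 1.56 0.0 24 [ 1.4345  1.1509  1.28    1.3129 -0.5227  2.6946] [ 0.539   0.2562 -0.8024] [0.1891 0.9011 0.3015]Traceback (most recent call last):
  File "s1.py", line 14, in <module>
    for r in res[:8]: print(r[0],r[1],r[2],r[3][0],r[3][1],r[3][2],pose(r[3][1])[0])
                                           ~~~~^^^
TypeError: 'float' object is not subscriptable

real	0m39.124s
user	0m39.432s
sys	0m0.074s
```

```bash
sed -i 's/np.arange(0,6.28,.52)/(2.2,2.35,2.5)/; s/for el in (.*):$/for el in (.7,.9,1.1):/; s/res\[:8\]/[r for r in res if len(r)>3 and not isinstance(r[3],float)]/' s1.py; sed -i 's/best=9$/best=90/' s1.py; python3 s1.py
```

```text
4.849167628345504 2.2 0.7 18 [ 1.6769  0.4302  1.28    2.1095 -0.6583  2.8936] [ 0.5827  0.3055 -0.7531] [0.024  0.526  0.7943]
7.396701923069525 2.35 0.7 17 [ 1.7031  0.3428  1.1952  2.15   -0.6196  2.9461] [ 0.5467  0.2943 -0.7839] [0.0124 0.479  0.8061]
7.958933867988624 2.5 0.7 17 [ 1.7304  0.1944  1.026   2.15   -0.6168  2.9794] [ 0.5387  0.2931 -0.7899] [0.01   0.4114 0.819 ]
8.620243818569904 2.2 0.9 17 [ 1.3585  0.2     1.28    2.1407 -0.7652  2.4603] [ 0.7513  0.1984 -0.6294] [0.1661 0.3432 0.9036]
9.028625008299441 2.35 0.9 17 [ 1.2916  0.1105  1.2624  2.15   -0.7379  2.3724] [ 0.7572  0.2    -0.6218] [0.1704 0.2769 0.9266]
12.869967801346029 2.5 0.9 17 [ 0.9954 -0.0783  1.2114  2.15   -0.629   2.0839] [ 0.7806  0.1223 -0.613 ] [0.1712 0.1234 0.9552]
22.71688586835683 2.2 1.1 14 [ 0.7843  0.0077  1.28    2.15   -0.6583  1.9151] [ 0.7899 -0.0761 -0.6085] [0.2271 0.1143 0.9543]
24.532391556584326 2.35 1.1 14 [ 0.5918 -0.0715  1.28    2.15   -0.5598  1.7463] [ 0.7869 -0.1109 -0.607 ] [0.1957 0.0484 0.9661]
27.994845662165737 2.5 1.1 12 [ 0.1269 -0.149   1.2384  2.15   -0.2913  1.4258] [ 0.7233 -0.1972 -0.6617] [ 0.1568 -0.0176  0.9599]
```

```bash
cat > s2.py <<'E'
from sim import *
import sys
az,el,m,n=map(float,sys.argv[1:5]);tw=float(sys.argv[5]) if len(sys.argv)>5 else 0
q=np.array(robot.read_state()["joint_pos"])
d=np.array([np.cos(el)*np.cos(az),np.cos(el)*np.sin(az),np.sin(el)])*m
for i in range(int(n)):
    dp=pose(q)[1].T@d; q=row(q,dp,tw,.5); x=pose(q)[1][:,0]
    print(dp.round(2),"lean %.1f hd %.3f"%(np.degrees(np.arccos(-x[2])),np.arctan2(x[1],x[0])),q.round(3),pose(q)[0].round(3))
E
python3 s2.py 2.4 .8 .4 18
```

```text
[-0.39  0.02 -0.09] lean 33.4 hd -0.896 [ 0.744 -0.252  0.282  2.15  -0.581  2.311] [0.195 0.083 0.715]
[-0.39  0.03 -0.08] lean 32.9 hd -0.809 [ 0.776 -0.245  0.325  2.15  -0.573  2.317] [0.194 0.092 0.727]
[-0.39  0.05 -0.07] lean 32.5 hd -0.719 [ 0.811 -0.236  0.369  2.15  -0.567  2.328] [0.193 0.102 0.739]
[-0.39  0.06 -0.05] lean 32.4 hd -0.628 [ 0.85  -0.224  0.415  2.15  -0.563  2.343] [0.192 0.113 0.751]
[-0.39  0.08 -0.04] lean 32.4 hd -0.536 [ 0.892 -0.209  0.461  2.15  -0.56   2.362] [0.191 0.126 0.762]
[-0.39  0.09 -0.03] lean 32.7 hd -0.443 [ 0.938 -0.191  0.508  2.15  -0.559  2.385] [0.189 0.141 0.773]
[-0.39  0.11 -0.02] lean 33.1 hd -0.352 [ 0.988 -0.171  0.557  2.15  -0.561  2.412] [0.186 0.157 0.784]
[-0.38  0.12 -0.01] lean 33.7 hd -0.263 [ 1.04  -0.147  0.607  2.15  -0.565  2.441] [0.183 0.175 0.795]
[-0.38  0.14  0.  ] lean 34.5 hd -0.176 [ 1.094 -0.121  0.659  2.15  -0.571  2.472] [0.179 0.194 0.805]
[-0.37  0.15  0.02] lean 35.4 hd -0.091 [ 1.149 -0.093  0.712  2.15  -0.58   2.504] [0.174 0.214 0.815]
[-0.36  0.17  0.03] lean 36.4 hd -0.011 [ 1.205 -0.062  0.769  2.15  -0.591  2.535] [0.167 0.235 0.825]
[-0.35  0.18  0.04] lean 37.6 hd 0.066 [ 1.26  -0.028  0.828  2.15  -0.603  2.565] [0.16  0.257 0.834]
[-0.34  0.2   0.05] lean 38.9 hd 0.140 [ 1.315  0.008  0.889  2.15  -0.618  2.593] [0.151 0.279 0.844]
[-0.33  0.21  0.05] lean 40.3 hd 0.209 [ 1.368  0.046  0.953  2.15  -0.635  2.619] [0.141 0.301 0.852]
[-0.32  0.23  0.06] lean 41.9 hd 0.274 [ 1.419  0.086  1.02   2.15  -0.653  2.641] [0.129 0.324 0.86 ]
[-0.31  0.24  0.07] lean 43.5 hd 0.336 [ 1.469  0.127  1.089  2.15  -0.673  2.661] [0.117 0.345 0.868]
[-0.3   0.25  0.08] lean 45.2 hd 0.393 [ 1.517  0.17   1.159  2.15  -0.695  2.677] [0.103 0.367 0.875]
[-0.29  0.27  0.09] lean 47.0 hd 0.446 [ 1.564  0.213  1.231  2.15  -0.718  2.691] [0.088 0.387 0.881]
```

Call:
servo_tool(
  steps=[
    {"dp": [-0.39,0.02,-0.09],"twist": 0,"fingers": 1},
    {"dp": [-0.39,0.03,-0.08],"twist": 0,"fingers": 1},
    {"dp": [-0.39,0.05,-0.07],"twist": 0,"fingers": 1},
    {"dp": [-0.39,0.06,-0.05],"twist": 0,"fingers": 1},
    {"dp": [-0.39,0.08,-0.04],"twist": 0,"fingers": 1},
    {"dp": [-0.39,0.09,-0.03],"twist": 0,"fingers": 1},
    {"dp": [-0.39,0.11,-0.02],"twist": 0,"fingers": 1},
    {"dp": [-0.38,0.12,-0.01],"twist": 0,"fingers": 1},
    {"dp": [-0.38,0.14,0],"twist": 0,"fingers": 1},
    {"dp": [-0.37,0.15,0.02],"twist": 0,"fingers": 1},
  ],
)

```text
time: 11.5
tcp_pos: [0.1929, 0.1464, 0.7973]
orientation: [[0.497, -0.042, 0.867], [-0.163, 0.977, 0.141], [-0.852, -0.211, 0.478]]
wrist_force: [-0.1, -0.3, -0.1]
width: 0.005
```

```bash
python3 st.py; python3 s2.py 2.4 .8 .4 14
```

```text
t 11.5 q [ 0.9174 -0.1675  0.6108  2.149  -0.516   2.3364] p [0.1929 0.1464 0.7973] F [-0.0905 -0.2978 -0.0845] w 0.004922313084629591
[[ 0.4969 -0.0421  0.8668]
 [-0.1627  0.9766  0.1407]
 [-0.8525 -0.2109  0.4784]]
[-0.38  0.13 -0.01] lean 32.4 hd -0.225 [ 0.98  -0.149  0.653  2.15  -0.524  2.378] [0.188 0.163 0.807]
[-0.37  0.15 -0.  ] lean 33.4 hd -0.138 [ 1.042 -0.127  0.698  2.15  -0.535  2.419] [0.182 0.181 0.817]
[-0.37  0.16  0.01] lean 34.6 hd -0.054 [ 1.105 -0.102  0.746  2.15  -0.547  2.459] [0.177 0.201 0.826]
[-0.36  0.18  0.02] lean 35.8 hd 0.025 [ 1.168 -0.073  0.797  2.15  -0.562  2.499] [0.17  0.221 0.835]
[-0.35  0.19  0.03] lean 37.2 hd 0.100 [ 1.229 -0.042  0.851  2.15  -0.578  2.536] [0.162 0.243 0.844]
[-0.34  0.21  0.04] lean 38.6 hd 0.171 [ 1.289 -0.007  0.908  2.15  -0.596  2.57 ] [0.153 0.265 0.853]
[-0.33  0.22  0.05] lean 40.2 hd 0.238 [ 1.347  0.03   0.969  2.15  -0.615  2.602] [0.143 0.288 0.861]
[-0.32  0.23  0.06] lean 41.8 hd 0.301 [ 1.402  0.069  1.033  2.15  -0.636  2.629] [0.131 0.31  0.869]
[-0.31  0.25  0.07] lean 43.5 hd 0.360 [ 1.456  0.11   1.099  2.15  -0.659  2.653] [0.118 0.332 0.876]
[-0.29  0.26  0.07] lean 45.3 hd 0.415 [ 1.507  0.152  1.167  2.15  -0.682  2.674] [0.105 0.354 0.882]
[-0.28  0.27  0.08] lean 47.1 hd 0.467 [ 1.556  0.196  1.237  2.15  -0.707  2.691] [0.09  0.374 0.888]
[-0.27  0.28  0.09] lean 48.8 hd 0.507 [ 1.613  0.227  1.28   2.15  -0.738  2.721] [0.071 0.391 0.89 ]
[-0.26  0.29  0.09] lean 50.5 hd 0.541 [ 1.671  0.239  1.28   2.135 -0.772  2.756] [0.051 0.404 0.89 ]
[-0.24  0.3   0.1 ] lean 52.2 hd 0.576 [ 1.722  0.251  1.28   2.112 -0.803  2.781] [0.031 0.416 0.889]
```

Call:
servo_tool(
  steps=[
    {"dp": [-0.38,0.13,-0.01],"twist": 0,"fingers": 1},
    {"dp": [-0.37,0.15,0],"twist": 0,"fingers": 1},
    {"dp": [-0.37,0.16,0.01],"twist": 0,"fingers": 1},
    {"dp": [-0.36,0.18,0.02],"twist": 0,"fingers": 1},
    {"dp": [-0.35,0.19,0.03],"twist": 0,"fingers": 1},
    {"dp": [-0.34,0.21,0.04],"twist": 0,"fingers": 1},
    {"dp": [-0.33,0.22,0.05],"twist": 0,"fingers": 1},
    {"dp": [-0.32,0.23,0.06],"twist": 0,"fingers": 1},
    {"dp": [-0.31,0.25,0.07],"twist": 0,"fingers": 1},
    {"dp": [-0.29,0.26,0.07],"twist": 0,"fingers": 1},
  ],
)

```text
time: 12.75
tcp_pos: [0.1268, 0.3188, 0.8612]
orientation: [[0.622, -0.233, 0.747], [0.197, 0.971, 0.138], [-0.757, 0.061, 0.65]]
wrist_force: [0.7, 0.5, -0.1]
width: -0.001
```

```bash
python3 st.py; python3 s2.py 2.4 .8 .4 5
```

```text
t 12.75 q [ 1.4157  0.0762  1.0208  2.149  -0.6243  2.6544] p [0.1268 0.3188 0.8612] F [ 0.6541  0.4788 -0.0837] w -0.000545434512835158
[[ 0.6224 -0.2327  0.7473]
 [ 0.1969  0.9706  0.1382]
 [-0.7575  0.0611  0.65  ]]
[-0.31  0.25  0.06] lean 42.4 hd 0.367 [ 1.469  0.118  1.089  2.15  -0.646  2.679] [0.114 0.341 0.869]
[-0.3   0.26  0.07] lean 44.2 hd 0.424 [ 1.519  0.16   1.158  2.15  -0.668  2.7  ] [0.099 0.362 0.876]
[-0.28  0.27  0.07] lean 46.0 hd 0.477 [ 1.568  0.204  1.229  2.15  -0.692  2.717] [0.084 0.383 0.881]
[-0.27  0.29  0.08] lean 47.7 hd 0.520 [ 1.621  0.238  1.28   2.15  -0.72   2.742] [0.066 0.4   0.885]
[-0.26  0.3   0.09] lean 49.4 hd 0.555 [ 1.678  0.25   1.28   2.134 -0.753  2.777] [0.045 0.412 0.884]
```

```bash
cat > path.py <<'E'
from sim import *
import sys
def path(q,W,R,twist=0,show=True):
    for P in W:
        q=solve(np.array(P),R,q,.5); pp,_=pose(q);F=fk(q)
        print(np.round(P,3),"err",np.linalg.norm(pp-P).round(4),q.round(3),"wr",F["wrist"].round(3),"el",F["elbow"].round(2),"tip",F["tip"].round(3))
    return q
if __name__=="__main__":
    C=np.load("pics/scene0c.npy").reshape(-1,3)
    for y in np.arange(-.1,.4,.06):
        c=C[(abs(C[:,1]-y)<.03)&(C[:,0]<.5)&(C[:,0]>.2)&(C[:,2]>.3)&(C[:,2]<.75)]
        if len(c): i=c[:,0].argmin(); j=c[:,2].argmin();print("y%.2f"%y,len(c),"minx",c[i],"minz",c[j],"maxz",c[:,2].max())
    q=np.array([1.519,.16,1.158,2.15,-.668,2.70]);R=pose(q)[1];print(pose(q)[0],R)
    W=[(.11,.34,.83),(.13,.3,.75),(.13,.27,.66),(.14,.22,.56),(.15,.17,.46),(.18,.12,.36),(.23,.08,.28),(.3,.07,.25),(.38,.09,.25),(.45,.11,.27),(.5,.13,.28)]
    path(q,W,R)
E
python3 path.py
```

```text
y-0.10 6812 minx [ 0.3962 -0.0706  0.5905] minz [ 0.4656 -0.1276  0.3   ] maxz 0.6165984050488886
y-0.04 5807 minx [ 0.3612 -0.0139  0.6116] minz [ 0.4083 -0.0657  0.572 ] maxz 0.6344421796896862
y0.02 4549 minx [0.3318 0.0493 0.6119] minz [0.3716 0.0005 0.5904] maxz 0.6373194943555986
y0.08 2400 minx [0.3128 0.109  0.6086] minz [0.3233 0.1044 0.5857] maxz 0.6351744416271223
y0.14 1285 minx [0.2964 0.1699 0.5894] minz [0.3078 0.167  0.57  ] maxz 0.6222379188175402
y0.20 533 minx [0.2775 0.2291 0.5858] minz [0.3041 0.1894 0.5634] maxz 0.6036144695510473
y0.26 201 minx [0.2768 0.2302 0.5856] minz [0.2919 0.2334 0.5609] maxz 0.5883508117872857
y0.32 81 minx [0.2962 0.3421 0.5228] minz [0.2998 0.3453 0.5162] maxz 0.5302607735167026
y0.38 2 minx [0.297  0.352  0.5252] minz [0.297  0.3505 0.5177] maxz 0.5252428545235721
[0.0994 0.3618 0.8758] [[ 0.6351 -0.2867  0.7172]
 [ 0.2868  0.9497  0.1258]
 [-0.7172  0.1258  0.6854]]
[0.11 0.34 0.83] err 0.0 [ 1.48  -0.026  0.752  1.903 -0.652  2.656] wr [0.023 0.259 1.015] el [-0.   -0.01  0.73] tip [0.22  0.39  0.706]
[0.13 0.3  0.75] err 0.0 [ 1.3
[... 655 characters left out ...]
7  0.236]
[0.23 0.08 0.28] err 0.0152 [ 0.278 -0.503 -1.09   0.231  0.102  1.646] wr [0.087 0.025 0.463] el [-0.23 -0.07  0.67] tip [0.344 0.13  0.168]
[0.3  0.07 0.25] err 0.006 [ 0.148 -0.187 -1.09  -0.078  0.192  1.55 ] wr [0.153 0.023 0.423] el [-0.09 -0.01  0.73] tip [0.413 0.12  0.13 ]
[0.38 0.09 0.25] err 0.0 [ 0.175  0.008 -0.955 -0.147  0.172  1.572] wr [0.229 0.041 0.417] el [0.   0.   0.74] tip [0.49  0.14  0.126]
[0.45 0.11 0.27] err 0.0 [ 0.195  0.098 -0.774 -0.059  0.159  1.587] wr [0.299 0.059 0.437] el [0.05 0.01 0.73] tip [0.56  0.16  0.146]
[0.5  0.13 0.28] err 0.0 [ 0.219  0.173 -0.643 -0.006  0.143  1.604] wr [0.349 0.077 0.447] el [0.08 0.02 0.73] tip [0.61  0.18  0.156]
```

```bash
cat > plan.py <<'E'
# plan rows: waypoints (world tcp), rows, twist per row, from R (3x3), P
from sim import *
def plan(P,R,segs,q=None):
    out=[];P=np.array(P,float);R=np.array(R)
    for (Q,n,tw) in segs:
        d=(np.array(Q)-P)/n
        for i in range(n):
            dp=(R.T@d/.15).round(2); P=P+R@dp*.15; R=R@Ro.from_euler('x',tw*6,degrees=True).as_matrix()
            out.append((dp,tw)); 
            m=""
            if q is not None:
                q0=q;q=solve(P,R,q,.5);m=("q",q.round(2),"vmax %.2f"%(abs(q-q0).max()/.125),"err %.4f"%np.linalg.norm(pose(q)[0]-P))
            print('{"dp": [%g, %g, %g], "twist": %g, "fingers": 1}'%(*dp,tw),P.round(3),*m)
    return P,R,q
def now():
    s=robot.read_state(); return np.array(s["tcp_pos"]),np.array(s["orientation"]),np.array(s["joint_pos"])
E
python3 - <<'E'
from plan import *
q=np.array([1.545,.18,1.195,2.15,-.68,2.708]);P,R=pose(q)
plan(P,R,[((.11,.33,.80),3,-1),((.12,.28,.66),4,-1),((.15,.23,.56),3,-1),((.20,.19,.46),3,-1),((.27,.14,.37),4,-1),((.36,.11,.29),4,0),((.44,.11,.265),3,0),((.49,.13,.275),3,0)],q)
E
```

```text
{"dp": [0.12, -0.12, -0.1], "twist": -1, "fingers": 1} [0.098 0.358 0.854] q [ 1.52  0.05  0.92  1.99 -0.67  2.58] vmax 2.21 err 0.0000
{"dp": [0.12, -0.11, -0.12], "twist": -1, "fingers": 1} [0.103 0.344 0.828] q [ 1.5  -0.04  0.72  1.87 -0.66  2.45] vmax 1.56 err 0.0000
{"dp": [0.12, -0.1, -0.13], "twist": -1, "fingers": 1} [0.109 0.33  0.801] q [ 1.48 -0.11  0.56  1.77 -0.65  2.32] vmax 1.28 err 0.0000
{"dp": [0.15, -0.06, -0.19], "twist": -1, "fingers": 1} [0.111 0.318 0.766] q [ 1.47 -0.19  0.39  1.66 -0.65  2.2 ] vmax 1.36 err 0.0000
{"dp": [0.15, -0.04, -0.19], "twist": -1, "fingers": 1} [0.114 0.306 0.731] q [ 1.45 -0.25  0.25  1.57 -0.64  2.08] vmax 1.19 err 0.0000
{"dp": [0.15, -0.02, -0.2], "twist": -1, "fingers": 1} [0.116 0.294 0.696] q [ 1.44 -0.31  0.11  1.48 -0.63  1.96] vmax 1.10 err 0.0000
{"dp": [0.15, -0, -0.2], "twist": -1, "fingers": 1} [0.119 0.281 0.661] q [ 1.42 -0.36 -0.02  1.39 -0.62  1.84] vmax 1.02 err 0.0000
{"dp": [0.17, -0.04, -0.2], "twist": -1, "fingers": 1} [0.13  0.264 0.626] q [ 1.36 -0.42 -0.15  1.29 -0.59  1.67] vmax 1.32 err 0.0000
{"dp": [0.17
[... 1851 characters left out ...]
7] vmax 0.61 err 0.0000
{"dp": [0.15, -0.08, -0.08], "twist": 0, "fingers": 1} [0.415 0.111 0.272] q [ 0.21  0.03 -0.85 -0.09  0.17 -0.18] vmax 0.57 err 0.0000
{"dp": [0.15, -0.08, -0.08], "twist": 0, "fingers": 1} [0.442 0.111 0.265] q [ 0.19  0.1  -0.81 -0.1   0.19 -0.19] vmax 0.53 err 0.0000
{"dp": [0.06, -0.1, -0.01], "twist": 0, "fingers": 1} [0.458 0.117 0.269] q [ 0.2   0.12 -0.76 -0.08  0.18 -0.19] vmax 0.34 err 0.0000
{"dp": [0.06, -0.1, -0.01], "twist": 0, "fingers": 1} [0.474 0.123 0.273] q [ 0.21  0.14 -0.72 -0.06  0.17 -0.18] vmax 0.34 err 0.0000
{"dp": [0.06, -0.1, -0.01], "twist": 0, "fingers": 1} [0.49  0.129 0.278] q [ 0.21  0.16 -0.68 -0.04  0.17 -0.18] vmax 0.35 err 0.0000
```

Call:
servo_tool(
  steps=[
    {"dp": [-0.31,0.25,0.06],"twist": 0,"fingers": 1},
    {"dp": [-0.3,0.26,0.07],"twist": 0,"fingers": 1},
    {"dp": [-0.28,0.27,0.07],"twist": 0,"fingers": 1},
    {"dp": [0.12,-0.12,-0.1],"twist": -1,"fingers": 1},
    {"dp": [0.12,-0.11,-0.12],"twist": -1,"fingers": 1},
    {"dp": [0.12,-0.1,-0.13],"twist": -1,"fingers": 1},
    {"dp": [0.15,-0.06,-0.19],"twist": -1,"fingers": 1},
    {"dp": [0.15,-0.04,-0.19],"twist": -1,"fingers": 1},
    {"dp": [0.15,-0.02,-0.2],"twist": -1,"fingers": 1},
    {"dp": [0.15,0,-0.2],"twist": -1,"fingers": 1},
  ],
)

```text
time: 14.0
tcp_pos: [0.1133, 0.2775, 0.6557]
orientation: [[0.639, -0.698, 0.322], [0.308, 0.616, 0.725], [-0.704, -0.364, 0.609]]
wrist_force: [-0.6, -0.5, 0.5]
width: 0.001
```

```bash
python3 st.py; python3 - <<'E'
from plan import *
P,R,q=now();x=R[:,0];print("lean",np.degrees(np.arccos(-x[2])),"hd",np.arctan2(x[1],x[0]))
plan(P,R,[((.15,.23,.56),3,-1),((.20,.19,.46),3,-1),((.27,.14,.37),2,-1),((.27,.14,.37),2,0)],q)
E
```

```text
t 14.0 q [ 1.4445 -0.3669 -0.0351  1.4009 -0.6378  1.8587] p [0.1133 0.2775 0.6557] F [-0.6335 -0.4933  0.5157] w 0.0013176096368248368
[[ 0.6394 -0.6982  0.322 ]
 [ 0.3082  0.6164  0.7246]
 [-0.7044 -0.3641  0.6093]]
lean 45.2183749714736 hd 0.4492257345570778
{"dp": [0.17, -0.04, -0.18], "twist": -1, "fingers": 1} [0.125 0.262 0.623] q [ 1.38 -0.42 -0.15  1.3  -0.61  1.69] vmax 1.36 err 0.0000
{"dp": [0.17, -0.03, -0.18], "twist": -1, "fingers": 1} [0.138 0.246 0.592] q [ 1.31 -0.47 -0.26  1.2  -0.57  1.51] vmax 1.43 err 0.0000
{"dp": [0.17, -0.01, -0.19], "twist": -1, "fingers": 1} [0.151 0.23  0.56 ] q [ 1.23 -0.52 -0.37  1.09 -0.52  1.33] vmax 1.47 err 0.0000
{"dp": [0.2, 0, -0.17], "twist": -1, "fingers": 1} [0.167 0.217 0.527] q [ 1.12 -0.55 -0.47  0.98 -0.46  1.13] vmax 1.59 err 0.0000
{"dp": [0.2, 0.02, -0.17], "twist": -1, "fingers": 1} [0.184 0.203 0.494] q [ 1.02 -0.57 -0.57  0.86 -0.39  0.93] vmax 1.57 err 0.0000
{"dp": [0.2, 0.04, -0.17], "twist": -1, "fingers": 1} [0.2  0.19 0.46] q [ 0.91 -0.57 -0.67  0.74 -0.32  0.74] vmax 1.55 err 0.0000
{"dp": [0.31, 0.01, -0.28], "twist": -1, "fingers": 1} [0.235 0.164 0.415] q [ 0.68 -0.55 -0.78  0.56 -0.17  0.47] vmax 2.16 err 0.0000
{"dp": [0.31, 0.04, -0.27], "twist": -1, "fingers": 1} [0.27  0.14  0.369] q [ 0.49 -0.46 -0.88  0.37 -0.03  0.22] vmax 1.94 err 0.0000
{"dp": [-0, -0, 0], "twist": 0, "fingers": 1} [0.27  0.14  0.369] q [ 0.49 -0.46 -0.88  0.37 -0.03  0.22] vmax 0.00 err 0.0000
{"dp": [-0, -0, 0], "twist": 0, "fingers": 1} [0.27  0.14  0.369] q [ 0.49 -0.46 -0.88  0.37 -0.03  0.22] vmax 0.00 err 0.0000
```

Call:
servo_tool(
  steps=[
    {"dp": [0.17,-0.04,-0.18],"twist": -1,"fingers": 1},
    {"dp": [0.17,-0.03,-0.18],"twist": -1,"fingers": 1},
    {"dp": [0.17,-0.01,-0.19],"twist": -1,"fingers": 1},
    {"dp": [0.2,0,-0.17],"twist": -1,"fingers": 1},
    {"dp": [0.2,0.02,-0.17],"twist": -1,"fingers": 1},
    {"dp": [0.2,0.04,-0.17],"twist": -1,"fingers": 1},
    {"dp": [0.15,0.01,-0.14],"twist": -1,"fingers": 1},
    {"dp": [0.15,0.03,-0.13],"twist": -1,"fingers": 1},
    {"dp": [0.15,0.03,-0.13],"twist": 0,"fingers": 1},
    {"dp": [0.15,0.03,-0.13],"twist": 0,"fingers": 1},
  ],
)

```text
time: 15.25
tcp_pos: [0.2667, 0.141, 0.3714]
orientation: [[0.64, -0.707, -0.301], [0.308, -0.122, 0.943], [-0.704, -0.696, 0.14]]
wrist_force: [0.8, 0.9, -0.1]
width: -0.001
```

```bash
python3 - <<'E'
from h import *
for n in ("scene","side","wrist"):
    im,d=robot.capture(n); cv2.imwrite(f"pics/{n}3.png",im[:,:,::-1]); np.save(f"pics/{n}3.npy",d)
np.save("pics/wm3.npy",robot.camera_model("wrist")["pose"])
E
python3 st.py
```

```text
t 15.4 q [ 0.5038 -0.4764 -0.8755  0.387  -0.0412  0.2387] p [0.2663 0.1407 0.3707] F [ 0.0536 -0.1615  0.5337] w -0.0006655199778582742
[[ 0.6382 -0.7101 -0.2973]
 [ 0.3047 -0.1217  0.9446]
 [-0.707  -0.6935  0.1388]]
```

View pics/wrist3.png

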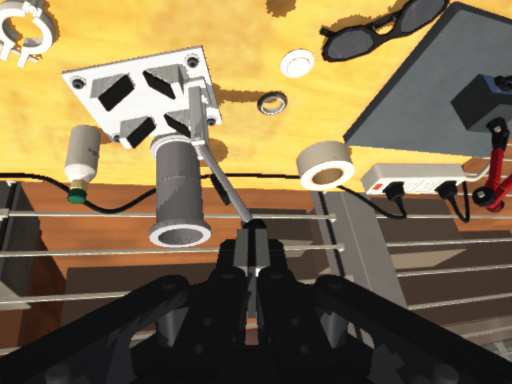

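View pics/side3.png

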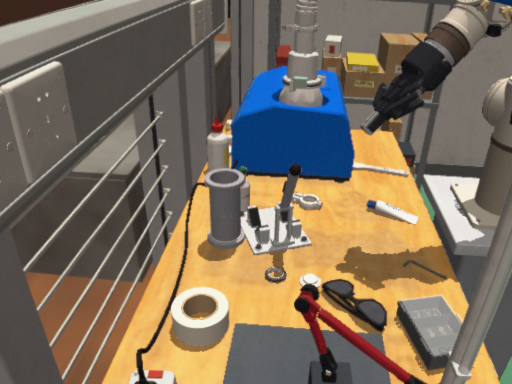

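```bash
python3 - <<'E'
from plan import *
P,R,q=now()
plan(P,R,[((.36,.12,.29),5,-.4),((.45,.125,.275),4,0),((.5255,.144,.2919),5,0),((.5255,.144,.2919),1,0)],q)
E
```

```text
{"dp": [0.15, -0.01, -0.08], "twist": -0.4, "fingers": 1} [0.285 0.136 0.354] q [ 0.45 -0.41 -0.89  0.3  -0.    0.16] vmax 0.69 err 0.0000
{"dp": [0.15, -0.01, -0.08], "twist": -0.4, "fingers": 1} [0.305 0.132 0.338] q [ 0.4  -0.34 -0.91  0.22  0.04  0.08] vmax 0.67 err 0.0000
{"dp": [0.15, -0, -0.08], "twist": -0.4, "fingers": 1} [0.323 0.128 0.321] q [ 0.35 -0.27 -0.92  0.13  0.07  0.01] vmax 0.66 err 0.0000
{"dp": [0.15, -0, -0.08], "twist": -0.4, "fingers": 1} [0.342 0.124 0.305] q [ 0.31 -0.19 -0.93  0.06  0.09 -0.06] vmax 0.63 err 0.0000
{"dp": [0.15, 0, -0.08], "twist": -0.4, "fingers": 1} [0.362 0.12  0.288] q [ 0.28 -0.11 -0.92 -0.02  0.12 -0.13] vmax 0.62 err 0.0000
{"dp": [0.11, -0.08, -0.06], "twist": 0, "fingers": 1} [0.384 0.12  0.285] q [ 0.26 -0.06 -0.89 -0.04  0.13 -0.14] vmax 0.44 err 0.0000
{"dp": [0.11, -0.08, -0.06], "twist": 0, "fingers": 1} [0.406 0.121 0.282] q [ 0.25 -0.01 -0.85 -0.05  0.14 -0.15] vmax 0.42 err 0.0000
{"dp": [0.11, -0.08, -0.06], "twist": 0, "fingers": 1} [0.428 0.122 0.279] q [ 0.23  0.04 -0.81 -0.06  0.15 -0.16] vmax 0.40 err 0.0000
{"dp": 
[... 243 characters left out ...]
 vmax 0.32 err 0.0000
{"dp": [0.06, -0.09, -0.02], "twist": 0, "fingers": 1} [0.481 0.131 0.282] q [ 0.23  0.14 -0.69 -0.03  0.15 -0.17] vmax 0.32 err 0.0000
{"dp": [0.06, -0.09, -0.02], "twist": 0, "fingers": 1} [0.497 0.135 0.286] q [ 0.23  0.16 -0.65 -0.01  0.15 -0.17] vmax 0.33 err 0.0000
{"dp": [0.06, -0.09, -0.02], "twist": 0, "fingers": 1} [0.512 0.14  0.289] q [ 0.23  0.18 -0.61  0.01  0.15 -0.17] vmax 0.33 err 0.0000
{"dp": [0.06, -0.09, -0.02], "twist": 0, "fingers": 1} [0.528 0.144 0.292] q [ 0.23  0.21 -0.57  0.03  0.15 -0.17] vmax 0.33 err 0.0000
{"dp": [-0.01, 0.01, 0.01], "twist": 0, "fingers": 1} [0.525 0.144 0.292] q [ 0.23  0.2  -0.57  0.02  0.15 -0.16] vmax 0.05 err 0.0000
```

Call:
servo_tool(
  steps=[
    {"dp": [0.15,-0.01,-0.08],"twist": -0.4,"fingers": 1},
    {"dp": [0.15,-0.01,-0.08],"twist": -0.4,"fingers": 1},
    {"dp": [0.15,0,-0.08],"twist": -0.4,"fingers": 1},
    {"dp": [0.15,0,-0.08],"twist": -0.4,"fingers": 1},
    {"dp": [0.15,0,-0.08],"twist": -0.4,"fingers": 1},
    {"dp": [0.22,-0.16,-0.12],"twist": 0,"fingers": 1},
    {"dp": [0.22,-0.16,-0.12],"twist": 0,"fingers": 1},
    {"dp": [0.12,-0.18,-0.04],"twist": 0,"fingers": 1},
    {"dp": [0.12,-0.18,-0.04],"twist": 0,"fingers": 1},
    {"dp": [0.04,-0.07,0],"twist": 0,"fingers": 1},
  ],
)

```text
time: 16.65
tcp_pos: [0.525, 0.1481, 0.2959]
orientation: [[0.642, -0.627, -0.442], [0.309, -0.316, 0.897], [-0.702, -0.712, -0.009]]
wrist_force: [-1.1, 0.2, 0.9]
width: -0.003
```

```bash
python3 st.py; python3 - <<'E'
from h import *
s=robot.read_state();R=np.array(s["orientation"]);print("tip",np.array(s["tcp_pos"])+.173*R[:,0])
for n in ("scene","side","wrist"):
    im,d=robot.capture(n); cv2.imwrite(f"pics/{n}4.png",im[:,:,::-1]); np.save(f"pics/{n}4.npy",d)
    if n!="wrist":
        y0=130 if n=="scene" else 120
        cv2.imwrite(f"pics/{n}4z.png",cv2.resize(im[y0:y0+150,190:350,::-1],None,fx=3.7,fy=3.7,interpolation=cv2.INTER_CUBIC))
E
```

```text
t 16.65 q [ 0.2397  0.1944 -0.5713  0.0233  0.1484 -0.1609] p [0.525  0.1481 0.2959] F [-1.1277  0.2131  0.8638] w -0.0026038585845986127
[[ 0.6417 -0.6267 -0.4421]
 [ 0.309  -0.3163  0.8969]
 [-0.7019 -0.7122 -0.0093]]
tip [0.636  0.2016 0.1745]
```

View pics/wrist4.png

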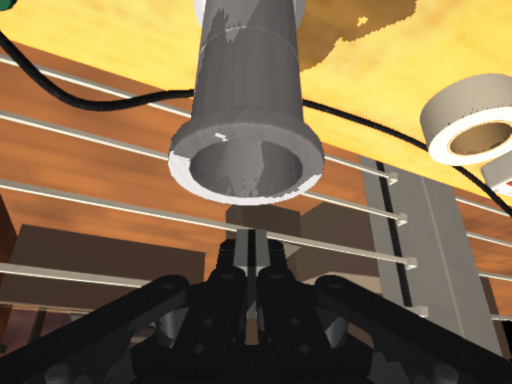

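View pics/side4z.png

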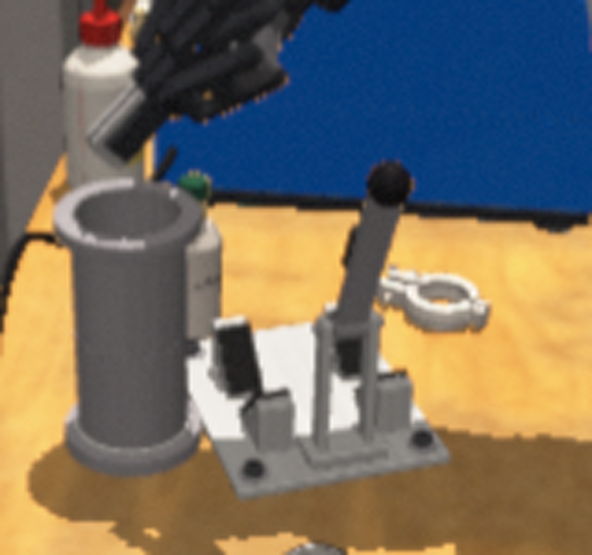

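View pics/scene4z.png

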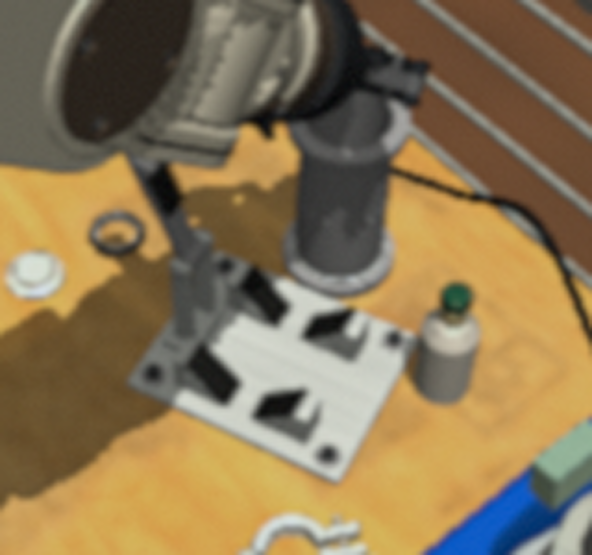

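```bash
python3 - <<'E'
from h import *
m=robot.camera_model("wrist");C=cloud(m,np.load("pics/wrist4.npy"))
def circ(P):
    A=np.c_[2*P[:,:2],np.ones(len(P))];b=(P[:,:2]**2).sum(1);s=np.linalg.lstsq(A,b,rcond=None)[0]
    return s[:2],np.sqrt(s[2]+s[:2]@s[:2])
d=np.hypot(C[...,0]-.626,C[...,1]-.193)
r=(abs(C[...,2]-.14)<.004)&(d<.05)&(d>.02)
r[230:]=False
P=C[r];print(r.sum(),P.min(0),P.max(0),circ(P))
cnt=max(cv2.findContours(r.astype(np.uint8),cv2.RETR_EXTERNAL,cv2.CHAIN_APPROX_NONE)[0],key=len).reshape(-1,2)
print("outer ext cols",cnt.min(0),cnt.max(0)); h=cv2.convexHull(cnt).reshape(-1,2).astype(float); print(circ(plane(m,h,.14)))
e=cv2.fitEllipse(cnt); print(e)
# plate left/right edges? pipe
r=(C[...,2]>.02)&(C[...,2]<.12)&(d<.045);r[230:]=False
print("pipe",r.sum(),circ(C[r]))
for z in (.03,.06,.09):
    k=r&(abs(C[...,2]-z)<.015); print(z,circ(C[k]))
s=robot.read_state();R=np.array(s["orientation"]);print("tip",np.array(s["tcp_pos"])+.173*R[:,0])
E
```

```text
6488 [0.5854 0.1549 0.136 ] [0.6621 0.2306 0.1411] (array([0.6224, 0.1918]), np.float64(0.03242505075079684))
outer ext cols [167 114] [324 204]
(array([0.6214, 0.1913]), np.float64(0.0380543939607214))
((245.8630828857422, 160.09434509277344), (88.44954681396484, 157.51588439941406), 91.16097259521484)
pipe 12458 (array([0.6235, 0.1923]), np.float64(0.028668542710464866))
0.03 (array([0.6247, 0.1926]), np.float64(0.029831270706954034))
0.06 (array([0.6245, 0.1926]), np.float64(0.029646890576607132))
0.09 (array([0.6237, 0.1924]), np.float64(0.028746096229437374))
tip [0.6331 0.2003 0.1724]
```

```bash
python3 - <<'E'
from plan import *
P,R,q=now();print(P)
plan(P,R,[(P+[.0006,-.004,0],1,0),(P+[.0006,-.004,-.046],7,0)],q)
E
```

```text
[0.5225 0.147  0.2943]
{"dp": [-0.01, 0.01, -0.03], "twist": 0, "fingers": 1} [0.523 0.142 0.294] q [ 0.23  0.19 -0.58  0.03  0.16 -0.17] vmax 0.09 err 0.0000
{"dp": [0.03, 0.03, 0], "twist": 0, "fingers": 1} [0.523 0.142 0.288] q [ 0.23  0.2  -0.58  0.01  0.16 -0.17] vmax 0.15 err 0.0000
{"dp": [0.03, 0.03, 0], "twist": 0, "fingers": 1} [0.523 0.142 0.282] q [ 0.23  0.21 -0.59 -0.01  0.16 -0.17] vmax 0.15 err 0.0000
{"dp": [0.03, 0.03, 0], "twist": 0, "fingers": 1} [0.523 0.142 0.275] q [ 0.23  0.22 -0.6  -0.03  0.16 -0.17] vmax 0.15 err 0.0000
{"dp": [0.03, 0.03, 0], "twist": 0, "fingers": 1} [0.523 0.142 0.269] q [ 0.23  0.24 -0.61 -0.05  0.16 -0.17] vmax 0.15 err 0.0000
{"dp": [0.03, 0.03, 0], "twist": 0, "fingers": 1} [0.523 0.142 0.262] q [ 0.23  0.25 -0.62 -0.07  0.16 -0.17] vmax 0.15 err 0.0000
{"dp": [0.03, 0.03, 0], "twist": 0, "fingers": 1} [0.523 0.142 0.256] q [ 0.23  0.26 -0.62 -0.09  0.16 -0.17] vmax 0.15 err 0.0000
{"dp": [0.03, 0.03, 0], "twist": 0, "fingers": 1} [0.523 0.142 0.25 ] q [ 0.23  0.27 -0.63 -0.11  0.16 -0.17] vmax 0.15 err 0.0000
```

Call:
servo_tool(
  steps=[
    {"dp": [-0.01,0.01,-0.03],"twist": 0,"fingers": 1},
    {"dp": [0.03,0.03,0],"twist": 0,"fingers": 1},
    {"dp": [0.03,0.03,0],"twist": 0,"fingers": 1},
    {"dp": [0.03,0.03,0],"twist": 0,"fingers": 1},
    {"dp": [0.03,0.03,0],"twist": 0,"fingers": 1},
    {"dp": [0.03,0.03,0],"twist": 0,"fingers": 1},
    {"dp": [0.03,0.03,0],"twist": 0,"fingers": 1},
    {"dp": [0.03,0.03,0],"twist": 0,"fingers": 1},
    {"dp": [0,0,0],"twist": 0,"fingers": 1},
    {"dp": [0,0,0],"twist": 0,"fingers": 1},
  ],
)

```text
time: 18.05
tcp_pos: [0.5235, 0.1408, 0.2496]
orientation: [[0.64, -0.629, -0.441], [0.307, -0.316, 0.898], [-0.704, -0.71, -0.009]]
wrist_force: [0.2, 0.0, 0.9]
width: -0.0
```

```bash
python3 st.py; python3 - <<'E'
from h import *
s=robot.read_state();R=np.array(s["orientation"]);print("tip",np.array(s["tcp_pos"])+.173*R[:,0])
im,d=robot.capture("side"); cv2.imwrite("pics/side5z.png",cv2.resize(im[120:270,190:350,::-1],None,fx=3.7,fy=3.7,interpolation=cv2.INTER_CUBIC))
im,d=robot.capture("wrist"); cv2.imwrite("pics/wrist5.png",im[:,:,::-1])
E
```

```text
t 18.05 q [ 0.2251  0.2708 -0.6328 -0.1099  0.1572 -0.1704] p [0.5235 0.1408 0.2496] F [0.1938 0.0137 0.8714] w -0.00019843389497004003
[[ 0.6402 -0.6294 -0.4405]
 [ 0.3072 -0.3159  0.8977]
 [-0.7041 -0.71   -0.0089]]
tip [0.6343 0.1939 0.1278]
```

View pics/side5z.png

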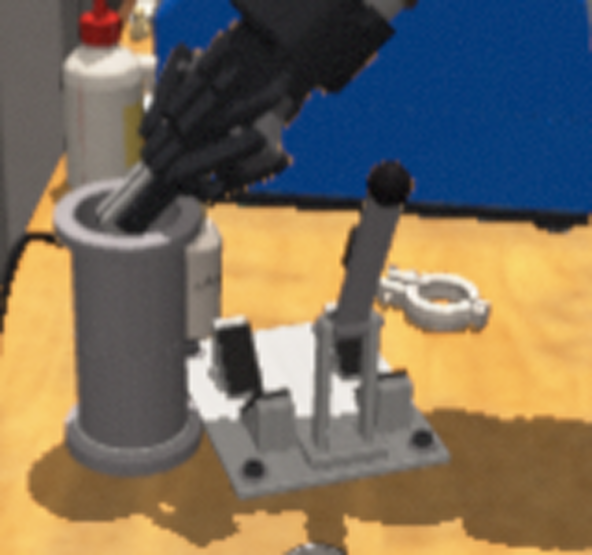

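View pics/wrist5.png

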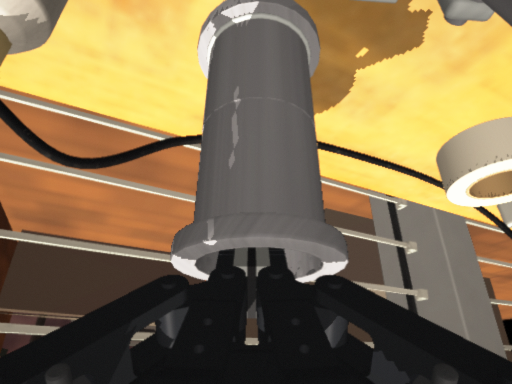

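Call:
servo_tool(
  steps=[
    {"dp": [-0.022,0.023,0.009],"twist": 0,"fingers": 1},
    {"dp": [-0.022,0.023,0.009],"twist": 0,"fingers": 1},
    {"dp": [-0.022,0.023,0.009],"twist": 0,"fingers": 1},
    {"dp": [-0.022,0.023,0.002],"twist": 0,"fingers": 1},
    {"dp": [-0.018,0.034,0.002],"twist": 0,"fingers": 1},
    {"dp": [-0.018,0.034,0.002],"twist": 0,"fingers": 1},
    {"dp": [-0.014,0.037,0.002],"twist": 0,"fingers": 1},
    {"dp": [-0.014,0.037,0.002],"twist": 0,"fingers": 1},
    {"dp": [0,0,0],"twist": 0,"fingers": 1},
    {"dp": [0,0,0],"twist": 0,"fingers": 1},
  ],
)

```text
time: 19.4
tcp_pos: [0.4838, 0.1275, 0.2398]
orientation: [[0.639, -0.631, -0.44], [0.307, -0.316, 0.898], [-0.706, -0.708, -0.008]]
wrist_force: [1.4, 0.1, 0.1]
width: 0.002
```

```bash
cat > look.py <<'E'
from h import *
import sys
n=sys.argv[1]
s=robot.read_state();R=np.array(s["orientation"]);t=np.array(s["tcp_pos"])+.173*R[:,0]
e=t-[.6235,.192,0];print("t",s["time"],"tip",t,"X %.4f Y %.4f Z %.4f"%(e[0]*.919+e[1]*.394,-e[0]*.394+e[1]*.919,t[2]),"F",np.array(s["wrist_force"]),"q",np.array(s["joint_pos"]))
x=R[:,0];print("lean",np.degrees(np.arccos(-x[2])))
for c in sys.argv[2:]:
    im,d=robot.capture(c);np.save(f"pics/{c}{n}.npy",d);cv2.imwrite(f"pics/{c}{n}.png",im[:,:,::-1])
    if c!="wrist": cv2.imwrite(f"pics/{c}{n}z.png",cv2.resize(im[120:270,190:350,::-1],None,fx=3.7,fy=3.7,interpolation=cv2.INTER_CUBIC))
E
python3 look.py 6 side
```

```text
t 19.4 tip [0.5942 0.1805 0.1177] X -0.0314 Y 0.0010 Z 0.1177 F [1.4485 0.1432 0.1181] q [ 0.2152  0.225  -0.7408 -0.1685  0.164  -0.1775]
lean 45.099959742076216
```

View pics/side6z.png

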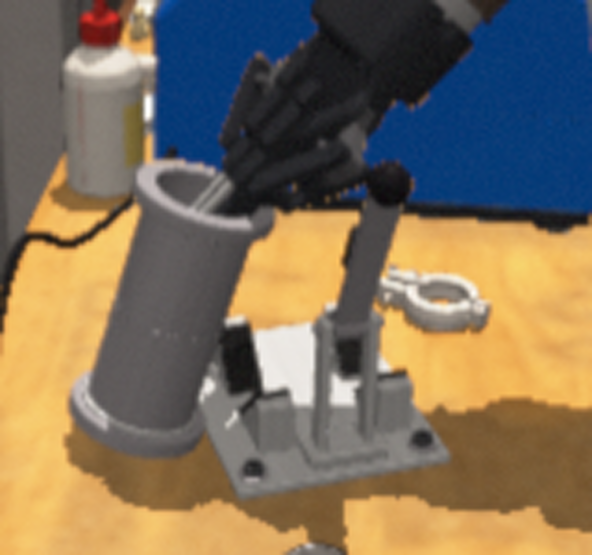

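Call:
servo_tool(
  steps=[
    {"dp": [-0.012,0.037,0.002],"twist": 0,"fingers": 1},
    {"dp": [-0.012,0.037,0.002],"twist": 0,"fingers": 1},
    {"dp": [-0.01,0.021,0.001],"twist": 0,"fingers": 1},
    {"dp": [-0.01,0.021,0.001],"twist": 0,"fingers": 1},
    {"dp": [-0.01,0.021,0.001],"twist": 0,"fingers": 1},
    {"dp": [-0.01,0.021,0.001],"twist": 0,"fingers": 1},
    {"dp": [-0.01,0.021,0.001],"twist": 0,"fingers": 1},
    {"dp": [0,0,0],"twist": 0,"fingers": 1},
    {"dp": [0,0,0],"twist": 0,"fingers": 1},
    {"dp": [0,0,0],"twist": 0,"fingers": 1},
  ],
)

```text
time: 20.7
tcp_pos: [0.4597, 0.117, 0.2293]
orientation: [[0.64, -0.63, -0.441], [0.307, -0.316, 0.898], [-0.704, -0.71, -0.009]]
wrist_force: [-0.8, -0.5, 4.0]
width: 0.0
```

```bash
python3 look.py 7 side
```

```text
t 20.7 tip [0.5704 0.1701 0.1074] X -0.0574 Y 0.0008 Z 0.1074 F [-0.7906 -0.5309  4.0267] q [ 0.2018  0.2091 -0.8131 -0.2253  0.1735 -0.1873]
lean 45.215194316061286
```

View pics/side7z.png

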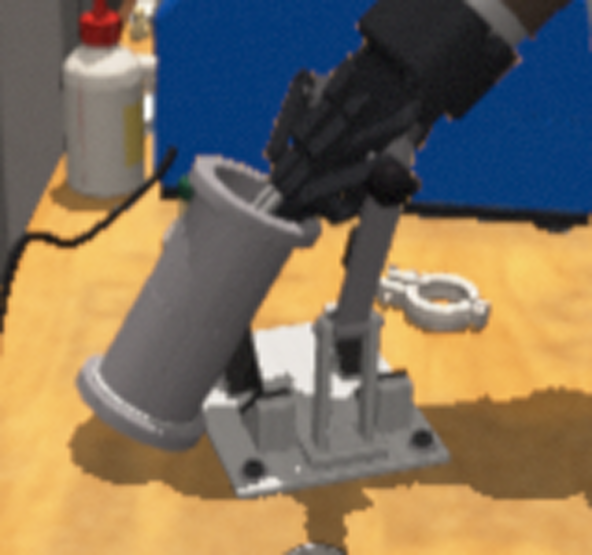

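Call:
servo_tool(
  steps=[
    {"dp": [-0.012,0.016,0.001],"twist": 0,"fingers": 1},
    {"dp": [-0.012,0.016,0.001],"twist": 0,"fingers": 1},
    {"dp": [0,0,0],"twist": 0,"fingers": 1},
    {"dp": [0,0,0],"twist": 0,"fingers": 1},
    {"dp": [0,0,0],"twist": 0,"fingers": 1},
    {"dp": [0,0,0],"twist": 0,"fingers": 1},
    {"dp": [0,0,0],"twist": 0,"fingers": 1},
    {"dp": [0,0,0],"twist": 0,"fingers": 1},
    {"dp": [0,0,0],"twist": 0,"fingers": 1},
    {"dp": [0,0,0],"twist": 0,"fingers": 1},
  ],
)

```text
time: 22.0
tcp_pos: [0.4542, 0.1146, 0.2285]
orientation: [[0.64, -0.63, -0.441], [0.307, -0.316, 0.898], [-0.704, -0.71, -0.009]]
wrist_force: [0.5, -0.3, 0.7]
width: -0.001
```

```bash
python3 look.py 8 side
```

```text
t 22.0 tip [0.5649 0.1677 0.1066] X -0.0634 Y 0.0008 Z 0.1066 F [ 0.4746 -0.2898  0.7284] q [ 0.1985  0.2019 -0.8276 -0.2324  0.1758 -0.1896]
lean 45.22074751395723
```

View pics/side8z.png

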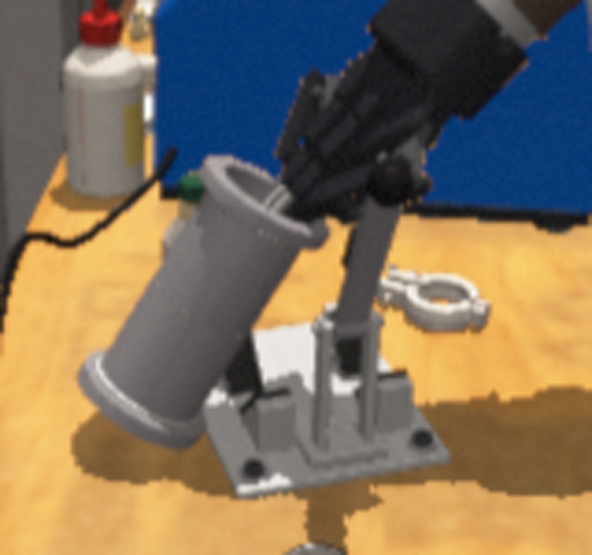

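Call:
servo_tool(
  steps=[
    {"dp": [-0.012,0.016,0.001],"twist": 0,"fingers": 1},
    {"dp": [-0.012,0.016,0.001],"twist": 0,"fingers": 1},
    {"dp": [0,0,0],"twist": 0,"fingers": 1},
    {"dp": [0,0,0],"twist": 0,"fingers": 1},
    {"dp": [0,0,0],"twist": 0,"fingers": 1},
    {"dp": [0,0,0],"twist": 0,"fingers": 1},
    {"dp": [0,0,0],"twist": 0,"fingers": 1},
    {"dp": [0,0,0],"twist": 0,"fingers": 1},
    {"dp": [0,0,0],"twist": 0,"fingers": 1},
    {"dp": [0,0,0],"twist": 0,"fingers": 1},
  ],
)

```text
time: 23.3
tcp_pos: [0.4487, 0.1122, 0.2276]
orientation: [[0.64, -0.63, -0.441], [0.307, -0.316, 0.898], [-0.704, -0.71, -0.009]]
wrist_force: [-0.1, 0.5, 0.0]
width: 0.004
```

```bash
python3 look.py 9 side
```

```text
t 23.3 tip [0.5595 0.1654 0.1058] X -0.0694 Y 0.0007 Z 0.1058 F [-0.1273  0.4811  0.0451] q [ 0.1952  0.195  -0.8419 -0.2393  0.1781 -0.192 ]
lean 45.22258254806105
```

View pics/side9z.png

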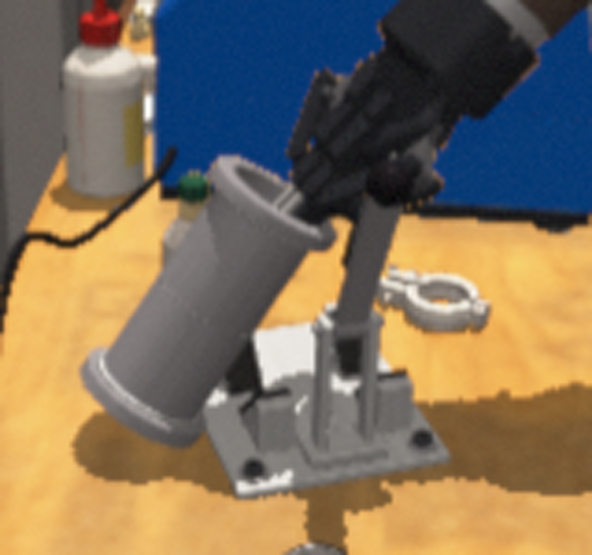

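Call:
servo_tool(
  steps=[
    {"dp": [-0.012,0.016,0.001],"twist": 0,"fingers": 1},
    {"dp": [-0.012,0.016,0.001],"twist": 0,"fingers": 1},
    {"dp": [0,-0.025,0],"twist": 0,"fingers": 1},
    {"dp": [0,-0.025,0],"twist": 0,"fingers": 1},
    {"dp": [0,0,0],"twist": 0,"fingers": 1},
    {"dp": [0,0,0],"twist": 0,"fingers": 1},
    {"dp": [0,0,0],"twist": 0,"fingers": 1},
    {"dp": [0,0,0],"twist": 0,"fingers": 1},
    {"dp": [0,0,0],"twist": 0,"fingers": 1},
    {"dp": [0,0,0],"twist": 0,"fingers": 1},
  ],
)

```text
time: 24.6
tcp_pos: [0.4479, 0.1122, 0.2319]
orientation: [[0.64, -0.63, -0.44], [0.307, -0.316, 0.898], [-0.705, -0.71, -0.009]]
wrist_force: [-0.4, 0.4, -0.6]
width: -0.0
```

```bash
python3 look.py 10 side
```

```text
t 24.6 tip [0.5586 0.1653 0.1101] X -0.0702 Y 0.0011 Z 0.1101 F [-0.4299  0.4244 -0.6358] q [ 0.1956  0.1828 -0.8385 -0.2234  0.1777 -0.1917]
lean 45.20157177900262
```

View pics/side10z.png

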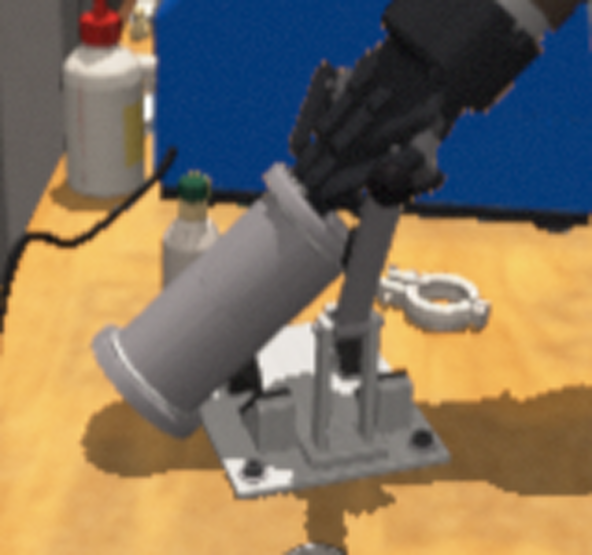

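```bash
cat > down.py <<'E'
from plan import *
P,R,q=now()
ex=np.array([.919,.394,0]);C0=np.array([.6235,.192,0]);ey=np.array([-.394,.919,0])
def tipX(X,Z,Y=.001): return C0+ex*X+ey*Y+[0,0,Z]
def corner(th):
    d=np.degrees(th); cx=-.037+.0045*(d-45)/45; cz=0 if d<65 else .008*(d-65)/25
    return cx,cz
def target(th,a):
    cx,cz=corner(th); U=np.array([cx+.0614*np.cos(th)-.140*np.sin(th), cz+.0614*np.sin(th)+.140*np.cos(th)])
    return U+a*np.array([.707,-.707])-.0078
if __name__=="__main__":
    for aend in (.02,.028,.036):
        qq=q
        for d in (45,50,60,70,80,85,90,93):
            a=.036+(aend-.036)*(d-45)/45; X,Z=target(np.radians(d),a); t=tipX(X,Z)-.173*R[:,0]
            qq=solve(t,R,qq,.5); pp,rr=pose(qq)
            print(aend,d,"tip X %.4f Z %.4f"%(X,Z),qq.round(3),"err %.4f"%np.linalg.norm(pp-t),"lean %.1f"%np.degrees(np.arccos(-rr[2,0])))
E
python3 down.py
```

```text
0.02 45 tip X -0.0749 Z 0.1092 [ 0.193  0.179 -0.847 -0.228  0.18  -0.194] err 0.0000 lean 45.2
0.02 50 tip X -0.0879 Z 0.1050 [ 0.185  0.17  -0.88  -0.251  0.185 -0.199] err 0.0000 lean 45.2
0.02 60 tip X -0.1122 Z 0.0937 [ 0.169  0.164 -0.946 -0.309  0.196 -0.211] err 0.0000 lean 45.2
0.02 70 tip X -0.1337 Z 0.0802 [ 0.153  0.176 -1.009 -0.381  0.207 -0.223] err 0.0000 lean 45.2
0.02 80 tip X -0.1519 Z 0.0651 [ 0.137  0.206 -1.066 -0.466  0.218 -0.234] err 0.0000 lean 45.2
0.02 85 tip X -0.1595 Z 0.0566 [ 0.13   0.23  -1.09  -0.511  0.223 -0.24 ] err 0.0008 lean 45.2
0.02 90 tip X -0.1662 Z 0.0475 [ 0.122  0.251 -1.09  -0.524  0.23  -0.248] err 0.0088 lean 44.8
0.02 93 tip X -0.1696 Z 0.0418 [ 0.117  0.267 -1.09  -0.535  0.233 -0.252] err 0.0132 lean 44.6
0.028 45 tip X -0.0749 Z 0.1092 [ 0.193  0.179 -0.847 -0.228  0.18  -0.194] err 0.0000 lean 45.2
0.028 50 tip X -0.0873 Z 0.1044 [ 0.186  0.172 -0.879 -0.253  0.185 -0.199] err 0.0000 lean 45.2
0.028 60 tip X -0.1103 Z 0.0918 [ 0.17   0.173 -0.944 -0.316  0.195 -0.21 ] err 0.0000 lean 45.2
0.028 70 tip X -0.1305 Z 0.0771 [ 0.155  
[... 519 characters left out ...]
 err 0.0000 lean 45.2
0.036 50 tip X -0.0866 Z 0.1038 [ 0.186  0.175 -0.879 -0.255  0.184 -0.199] err 0.0000 lean 45.2
0.036 60 tip X -0.1084 Z 0.0899 [ 0.172  0.181 -0.943 -0.323  0.194 -0.209] err 0.0000 lean 45.2
0.036 70 tip X -0.1274 Z 0.0739 [ 0.158  0.206 -1.002 -0.405  0.204 -0.219] err 0.0000 lean 45.2
0.036 80 tip X -0.1431 Z 0.0563 [ 0.145  0.25  -1.056 -0.501  0.213 -0.229] err 0.0000 lean 45.2
0.036 85 tip X -0.1495 Z 0.0465 [ 0.14   0.282 -1.081 -0.557  0.217 -0.233] err 0.0000 lean 45.2
0.036 90 tip X -0.1548 Z 0.0361 [ 0.134  0.315 -1.09  -0.595  0.221 -0.238] err 0.0041 lean 45.0
0.036 93 tip X -0.1576 Z 0.0297 [ 0.13   0.336 -1.09  -0.612  0.224 -0.241] err 0.0080 lean 44.8
```

```bash
python3 - <<'E'
from down import *
X0=np.array([-.0702,.1101]);RT=R.T
prev=tipX(*X0);
for d in [47,49.5,52,54.5,57,59.5,62,64.5,67]:
    a=.036+.003*(d-45)/45; X=target(np.radians(d),a); t=tipX(*X); print(d,X,(RT@(t-prev)/.15).round(3),"mm",np.linalg.norm(t-prev)*1e3); prev=t
E
```

```text
47 [-0.0796  0.107 ] [-0.03   0.058  0.003] mm 9.855150698403897
49.5 [-0.0853  0.1041] [-0.013  0.04   0.002] mm 6.3890309288194125
52 [-0.0908  0.101 ] [-0.012  0.041  0.002] mm 6.40117004530698
54.5 [-0.0963  0.0976] [-0.01   0.042  0.002] mm 6.413829873115663
57 [-0.1016  0.0939] [-0.008  0.042  0.002] mm 6.42698316350147
59.5 [-0.1067  0.09  ] [-0.006  0.042  0.002] mm 6.440601780109343
62 [-0.1116  0.0859] [-0.004  0.043  0.002] mm 6.454656777762049
64.5 [-0.1164  0.0815] [-0.002  0.043  0.002] mm 6.469118481722982
67 [-0.121   0.0776] [-0.003  0.04   0.002] mm 6.048159269511032
```

Call:
servo_tool(
  steps=[
    {"dp": [-0.015,0.029,0.002],"twist": 0,"fingers": 1},
    {"dp": [-0.015,0.029,0.002],"twist": 0,"fingers": 1},
    {"dp": [-0.013,0.04,0.002],"twist": 0,"fingers": 1},
    {"dp": [-0.012,0.041,0.002],"twist": 0,"fingers": 1},
    {"dp": [-0.01,0.042,0.002],"twist": 0,"fingers": 1},
    {"dp": [-0.008,0.042,0.002],"twist": 0,"fingers": 1},
    {"dp": [-0.006,0.042,0.002],"twist": 0,"fingers": 1},
    {"dp": [-0.004,0.043,0.002],"twist": 0,"fingers": 1},
    {"dp": [-0.002,0.03,0.002],"twist": 0,"fingers": 1},
    {"dp": [0,0,0],"twist": 0,"fingers": 1},
  ],
)

```text
time: 25.9
tcp_pos: [0.4063, 0.0946, 0.2046]
orientation: [[0.639, -0.631, -0.44], [0.307, -0.316, 0.898], [-0.705, -0.709, -0.008]]
wrist_force: [-0.1, -0.4, -1.2]
width: 0.004
```

```bash
python3 look.py 11 side
```

```text
t 25.9 tip [0.5168 0.1477 0.0826] X -0.1155 Y 0.0013 Z 0.0826 F [-0.134  -0.4214 -1.151 ] q [ 0.1676  0.1914 -0.9694 -0.3582  0.1973 -0.2121]
lean 45.15100854368471
```

View pics/side11z.png

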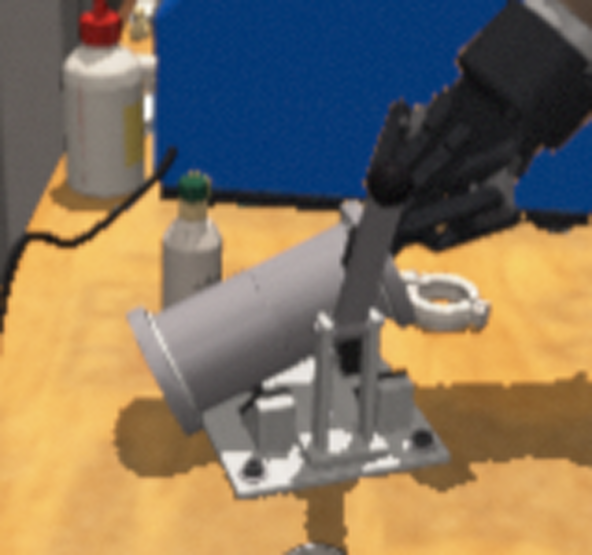

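```bash
python3 - <<'E'
from down import *
prev=tipX(-.1155,.0826,.0013);RT=R.T;qq=q;Rr=R
for d in [67,69.5,72,74.5,77,79.5,82,84,86,88,90,92]:
    a=.037+.005*(d-64)/26; X=target(np.radians(d),a); t=tipX(*X,.0005); dp=(RT@(t-prev)/.15).round(3)
    qq=solve(t-.173*R[:,0],R,qq,.5)
    print(d,X,dp,"mm",np.linalg.norm(t-prev)*1e3,qq[:4].round(3)); prev=t
E
```

```text
67 [-0.1209  0.0775] [-0.002  0.05  -0.003] mm 7.483306085454903 [ 0.161  0.203 -0.984 -0.384]
69.5 [-0.1251  0.0733] [0.    0.039 0.002] mm 5.926985010782385 [ 0.158  0.211 -0.998 -0.406]
72 [-0.129   0.0689] [0.002 0.039 0.002] mm 5.932039096078904 [ 0.155  0.221 -1.011 -0.429]
74.5 [-0.1328  0.0642] [0.004 0.039 0.002] mm 5.938667900391291 [ 0.152  0.233 -1.025 -0.453]
77 [-0.1363  0.0594] [0.006 0.039 0.001] mm 5.946853376199451 [ 0.149  0.246 -1.037 -0.479]
79.5 [-0.1396  0.0545] [0.008 0.039 0.001] mm 5.956573375835372 [ 0.146  0.261 -1.05  -0.506]
82 [-0.1426  0.0493] [0.01  0.039 0.001] mm 5.967801768178028 [ 0.144  0.277 -1.062 -0.534]
84 [-0.1448  0.0451] [0.009 0.031 0.001] mm 4.783490060879072 [ 0.142  0.292 -1.071 -0.557]
86 [-0.1469  0.0408] [0.01  0.03  0.001] mm 4.792364279912812 [ 0.14   0.307 -1.08  -0.581]
88 [-0.1488  0.0364] [0.012 0.03  0.001] mm 4.8019651073588 [ 0.138  0.324 -1.088 -0.606]
90 [-0.1506  0.0319] [0.013 0.029 0.001] mm 4.8122764709417405 [ 0.136  0.339 -1.09  -0.621]
92 [-0.1522  0.0274] [0.014 0.029 0.001] mm 4.823281233279985 [ 0.135  0.354 -1.09  -0.634]
```

Ten rows now down to about 84°, then another look.

Call:
servo_tool(
  steps=[
    {"dp": [-0.002,0.025,-0.001],"twist": 0,"fingers": 1},
    {"dp": [-0.001,0.025,-0.001],"twist": 0,"fingers": 1},
    {"dp": [0,0.039,0.002],"twist": 0,"fingers": 1},
    {"dp": [0.002,0.039,0.002],"twist": 0,"fingers": 1},
    {"dp": [0.004,0.039,0.002],"twist": 0,"fingers": 1},
    {"dp": [0.006,0.039,0.001],"twist": 0,"fingers": 1},
    {"dp": [0.008,0.039,0.001],"twist": 0,"fingers": 1},
    {"dp": [0.01,0.039,0.001],"twist": 0,"fingers": 1},
    {"dp": [0.009,0.031,0.001],"twist": 0,"fingers": 1},
    {"dp": [0,0,0],"twist": 0,"fingers": 1},
  ],
)

```text
time: 27.2
tcp_pos: [0.3797, 0.0824, 0.1672]
orientation: [[0.639, -0.63, -0.44], [0.307, -0.316, 0.898], [-0.705, -0.709, -0.009]]
wrist_force: [0.5, 0.1, -1.5]
width: -0.002
```

```bash
python3 look.py 12 side
```

```text
t 27.2 tip [0.4903 0.1355 0.0453] X -0.1447 Y 0.0006 Z 0.0453 F [ 0.4623  0.145  -1.4623] q [ 0.1424  0.2895 -1.0739 -0.5572  0.2146 -0.2306]
lean 45.164379519303054
```

View pics/side12z.png

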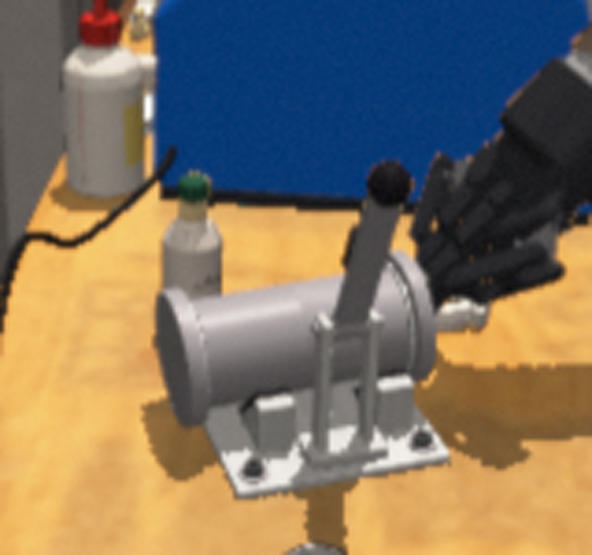

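Call:
servo_tool(
  steps=[
    {"dp": [0.01,0.03,0.001],"twist": 0,"fingers": 1},
    {"dp": [0.012,0.03,0.001],"twist": 0,"fingers": 1},
    {"dp": [0.013,0.029,0.001],"twist": 0,"fingers": 1},
    {"dp": [0.014,0.025,0],"twist": 0,"fingers": 1},
    {"dp": [0.014,0.02,0],"twist": 0,"fingers": 1},
    {"dp": [0,0,0],"twist": 0,"fingers": 1},
    {"dp": [0,0,0],"twist": 0,"fingers": 1},
    {"dp": [0,0,0],"twist": 0,"fingers": 1},
    {"dp": [0,0,0],"twist": 0,"fingers": 1},
    {"dp": [0,0,0],"twist": 0,"fingers": 1},
  ],
)

```text
time: 28.5
tcp_pos: [0.3798, 0.08, 0.1496]
orientation: [[0.636, -0.633, -0.442], [0.307, -0.318, 0.897], [-0.708, -0.706, -0.007]]
wrist_force: [0.2, 0.9, -0.7]
width: -0.002
```

```bash
python3 look.py 13 side wrist
```

```text
t 28.5 tip [0.4897 0.1331 0.027 ] X -0.1462 Y -0.0014 Z 0.0270 F [ 0.2198  0.9048 -0.7011] q [ 0.1339  0.3584 -1.0869 -0.6327  0.2214 -0.2384]
lean 44.89874952712692
```

View pics/side13z.png

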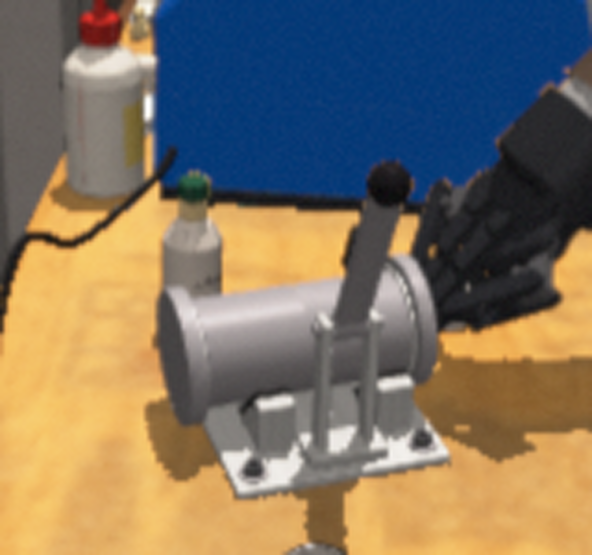

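View pics/wrist13.png

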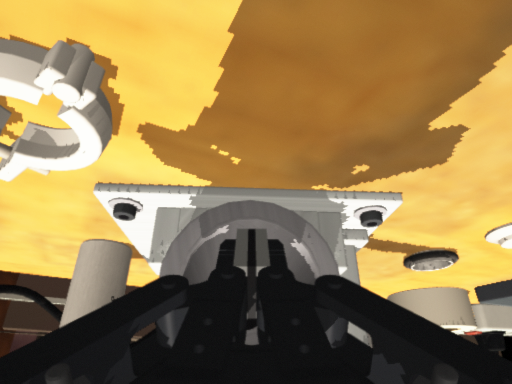

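```bash
cat > tube.py <<'E'
from h import *
import sys
n=sys.argv[1]; cam=sys.argv[2]
C=cloud(robot.camera_model(cam),np.load(f"pics/{cam}{n}.npy")).reshape(-1,3)
O=np.array([.534,.1485]);x=(C[:,:2]-O)@[.919,.394];y=(C[:,:2]-O)@[-.394,.919]
for a in range(-70,75,10):
    m=(x>a/1e3)&(x<a/1e3+.01)&(abs(y)<.036)&(C[:,2]>.02)&(C[:,2]<.1)
    if m.sum()<8: continue
    P=np.c_[y[m],C[m,2]];A=np.c_[2*P,np.ones(len(P))];s=np.linalg.lstsq(A,(P**2).sum(1),rcond=None)[0]
    print(a,m.sum(),"ctr y %.4f z %.4f r %.4f"%(s[0],s[1],np.sqrt(s[2]+s[0]**2+s[1]**2)),"ztop %.4f"%np.percentile(C[m,2],98))
m=(abs(y)<.036)&(C[:,2]>.02)&(C[:,2]<.09)&(x>.03)&(x<.1);print("foot end x max",np.percentile(x[m],99))
E
python3 tube.py 13 side
```

```text
-70 18 ctr y 0.0180 z 0.0564 r 0.0178 ztop 0.0829
-60 157 ctr y 0.0032 z 0.0503 r 0.0340 ztop 0.0859
-50 141 ctr y 0.0029 z 0.0488 r 0.0287 ztop 0.0786
-40 91 ctr y 0.0042 z 0.0491 r 0.0270 ztop 0.0768
-20 73 ctr y 0.0022 z 0.0477 r 0.0291 ztop 0.0771
-10 77 ctr y 0.0017 z 0.0477 r 0.0293 ztop 0.0778
0 67 ctr y 0.0014 z 0.0475 r 0.0292 ztop 0.0777
10 143 ctr y 0.0026 z 0.0482 r 0.0288 ztop 0.0779
20 134 ctr y 0.0027 z 0.0482 r 0.0284 ztop 0.0773
30 139 ctr y 0.0025 z 0.0471 r 0.0291 ztop 0.0770
40 152 ctr y 0.0006 z 0.0445 r 0.0318 ztop 0.0768
50 142 ctr y 0.0025 z 0.0471 r 0.0291 ztop 0.0768
60 118 ctr y 0.0045 z 0.0483 r 0.0279 ztop 0.0777
70 315 ctr y 0.0050 z 0.0523 r 0.0282 ztop 0.0839
foot end x max 0.07949612277377971
```

```bash
cat > ret.py <<'E'
from down import *
s=robot.read_state()
def run(seq,q):
    out=[]
    for dp,tw in seq:
        q=row(q,dp,tw,.5); P,R=pose(q); t=P+.173*R[:,0]; e=t-C0; X=e@ex;Z=t[2]
        u=np.array([R[:,0]@ex,R[2,0]]); n=np.array([-u[1],u[0]]) # up-forward normal
        # upper face at rim plane X=-.1665
        p0=np.array([X,Z])+.011*n; k=(-.1665-p0[0])/u[0]; zu=p0[1]+k*u[1]
        lo=np.array([X,Z])-.011*n
        out.append((X,Z,zu,lo[0],lo[1],np.degrees(np.arccos(-R[2,0])),q[:4].round(3)))
    return out,q
if __name__=="__main__":
    q=np.array(s["joint_pos"])
    R=np.array(s["orientation"])
    for back,up in ((.2,0),(.2,.05),(.2,.1),(.3,.1),(.3,.2)):
        w=-ex*back+np.array([0,0,up]); dp=R.T@w
        print(back,up,dp.round(3))
        o,_=run([(dp,0)]*10,q)
        for r in o[1::2]: print("  X %.4f Z %.4f faceAtRim %.4f lo %.4f %.4f lean %.1f"%r[:6],r[6])
E
python3 ret.py
```

```text
0.2 0 [-0.141  0.141  0.011]
  X -0.1762 Z 0.0394 faceAtRim 0.0451 lo -0.1842 0.0320 lean 42.9 [ 0.057  0.253 -1.09  -0.477]
  X -0.2127 Z 0.0566 faceAtRim 0.0202 lo -0.2210 0.0494 lean 41.1 [-0.049  0.124 -1.09  -0.285]
  X -0.2591 Z 0.0754 faceAtRim -0.0192 lo -0.2675 0.0684 lean 39.8 [-0.193 -0.018 -1.09  -0.065]
  X -0.3143 Z 0.0912 faceAtRim -0.0741 lo -0.3228 0.0843 lean 39.2 [-0.391 -0.152 -1.09   0.176]
  X -0.3737 Z 0.0995 faceAtRim -0.1402 lo -0.3823 0.0927 lean 39.1 [-0.654 -0.244 -1.088  0.433]
0.2 0.05 [-0.176  0.106  0.01 ]
  X -0.1809 Z 0.0543 faceAtRim 0.0549 lo -0.1890 0.0468 lean 43.1 [ 0.058  0.19  -1.09  -0.419]
  X -0.2243 Z 0.0848 faceAtRim 0.0364 lo -0.2325 0.0775 lean 41.8 [-0.046 -0.003 -1.09  -0.172]
  X -0.2774 Z 0.1128 faceAtRim 0.0017 lo -0.2857 0.1056 lean 41.1 [-0.192 -0.204 -1.09   0.091]
  X -0.3358 Z 0.1335 faceAtRim -0.0455 lo -0.3441 0.1263 lean 41.0 [-0.403 -0.383 -1.085  0.374]
  X -0.3946 Z 0.1526 faceAtRim -0.0943 lo -0.4029 0.1454 lean 41.0 [-0.734 -0.486 -1.036  0.738]
0.2 0.1 [-0.212  0.071  0.01 ]
  X -0.1859 Z 0.0683 faceAtRim 0.0637 lo -0
[... 765 characters left out ...]
.4616 Z 0.1948 faceAtRim -0.1225 lo -0.4698 0.1876 lean 41.6 [-1.28  -0.465 -0.906  1.302]
  X -0.5496 Z 0.2301 faceAtRim -0.1869 lo -0.5579 0.2228 lean 41.6 [-1.873 -0.289 -0.76   1.662]
0.3 0.2 [-0.353  0.071  0.014]
  X -0.2164 Z 0.1025 faceAtRim 0.0655 lo -0.2244 0.0950 lean 43.3 [ 0.013 -0.055 -1.09  -0.166]
  X -0.3042 Z 0.1659 faceAtRim 0.0351 lo -0.3122 0.1584 lean 43.2 [-0.198 -0.463 -1.06   0.337]
  X -0.3923 Z 0.2286 faceAtRim 0.0038 lo -0.4003 0.2210 lean 43.2 [-0.69  -0.68  -0.905  0.984]
  X -0.4805 Z 0.2912 faceAtRim -0.0276 lo -0.4885 0.2837 lean 43.2 [-1.547 -0.514 -0.698  1.769]
  X -0.5686 Z 0.3539 faceAtRim -0.0590 lo -0.5766 0.3463 lean 43.2 [-2.08  -0.339 -0.49   2.081]
```

Call:
servo_tool(
  steps=[
    {"dp": [-0.07,0.07,0.005],"twist": 0,"fingers": 1},
    {"dp": [-0.12,0.12,0.009],"twist": 0,"fingers": 1},
    {"dp": [-0.14,0.14,0.011],"twist": 0,"fingers": 1},
    {"dp": [-0.14,0.14,0.011],"twist": 0,"fingers": 1},
    {"dp": [-0.14,0.14,0.011],"twist": 0,"fingers": 1},
    {"dp": [-0.14,0,0],"twist": 0,"fingers": 1},
    {"dp": [-0.14,-0.1,0],"twist": 0,"fingers": 1},
    {"dp": [-0.14,-0.14,0],"twist": 0,"fingers": 1},
    {"dp": [-0.14,-0.14,0],"twist": 0,"fingers": 1},
    {"dp": [-0.07,-0.07,0],"twist": 0,"fingers": 1},
  ],
)

```text
time: 29.85
tcp_pos: [0.3275, 0.0162, 0.311]
orientation: [[0.577, -0.673, -0.462], [0.313, -0.34, 0.887], [-0.754, -0.657, 0.015]]
wrist_force: [0.6, -0.5, 0.3]
width: -0.005
```

```bash
python3 look.py 14 side scene; python3 tube.py 14 side; python3 tube.py 14 scene; python3 st.py
```

```text
t 29.85 tip [0.4274 0.0704 0.1806] X -0.2282 Y -0.0345 Z 0.1806 F [ 0.6066 -0.4508  0.2637] q [-0.0971 -0.2564 -0.8939  0.3081  0.3766 -0.4486]
lean 41.0584557668972
-60 154 ctr y 0.0031 z 0.0500 r 0.0343 ztop 0.0864
-50 138 ctr y 0.0024 z 0.0484 r 0.0293 ztop 0.0788
-40 94 ctr y 0.0044 z 0.0497 r 0.0268 ztop 0.0777
-20 74 ctr y 0.0023 z 0.0481 r 0.0291 ztop 0.0779
-10 76 ctr y 0.0026 z 0.0480 r 0.0289 ztop 0.0773
0 70 ctr y 0.0013 z 0.0476 r 0.0293 ztop 0.0775
10 141 ctr y 0.0031 z 0.0482 r 0.0284 ztop 0.0769
20 136 ctr y 0.0028 z 0.0483 r 0.0284 ztop 0.0775
30 132 ctr y 0.0026 z 0.0477 r 0.0288 ztop 0.0773
40 153 ctr y 0.0010 z 0.0450 r 0.0312 ztop 0.0770
50 149 ctr y 0.0024 z 0.0472 r 0.0289 ztop 0.0769
60 118 ctr y 0.0044 z 0.0488 r 0.0280 ztop 0.0800
70 318 ctr y 0.0055 z 0.0520 r 0.0282 ztop 0.0842
foot end x max 0.07964116469802082
-70 44 ctr y -0.0008 z 0.0520 r 0.0302 ztop 0.0840
-60 115 ctr y -0.0003 z 0.0491 r 0.0354 ztop 0.0861
-50 73 ctr y 0.0006 z 0.0412 r 0.0349 ztop 0.0784
-40 118 ctr y 0.0001 z 0.0443 r 0.0316 ztop 0.0777
-30 106 ctr y 0.0011 z 0.0433 r 0.0325 ztop 0.0770
-20 99 ctr y 0.0004 z 0.0467 r 0.0292 ztop 0.0769
-10 101 ctr y 0.0000 z 0.0466 r 0.0292 ztop 0.0766
0 98 ctr y -0.0002 z 0.0470 r 0.0292 ztop 0.0775
10 99 ctr y -0.0004 z 0.0468 r 0.0291 ztop 0.0769
20 111 ctr y 0.0007 z 0.0412 r 0.0337 ztop 0.0770
30 105 ctr y 0.0005 z 0.0430 r 0.0324 ztop 0.0768
40 95 ctr y 0.0000 z 0.0440 r 0.0313 ztop 0.0765
50 89 ctr y -0.0003 z 0.0467 r 0.0289 ztop 0.0771
60 181 ctr y 0.0000 z 0.0456 r 0.0326 ztop 0.0824
70 101 ctr y -0.0006 z 0.0488 r 0.0345 ztop 0.0838
foot end x max 0.07829511874619227
t 29.95 q [-0.0971 -0.2557 -0.894   0.3058  0.3767 -0.4486] p [0.3279 0.0161 0.3111] F [-0.1702  0.5558  1.0419] w 0.0004608614181048378
[[ 0.5784 -0.6724 -0.4619]
 [ 0.3133 -0.3397  0.8868]
 [-0.7532 -0.6576  0.0141]]
```

View pics/side14z.png

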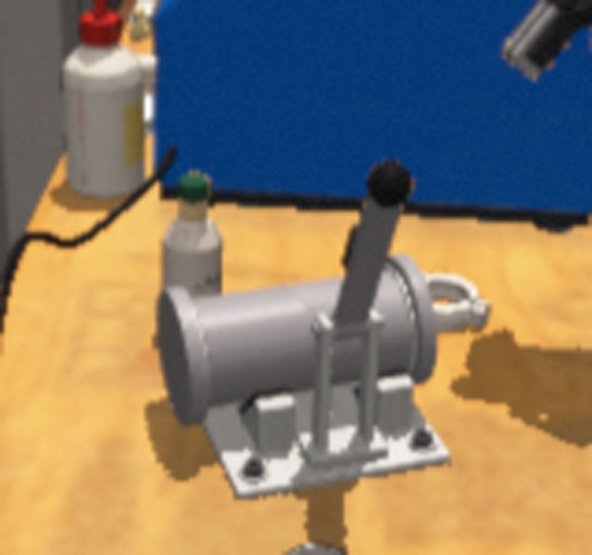

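View pics/scene14z.png

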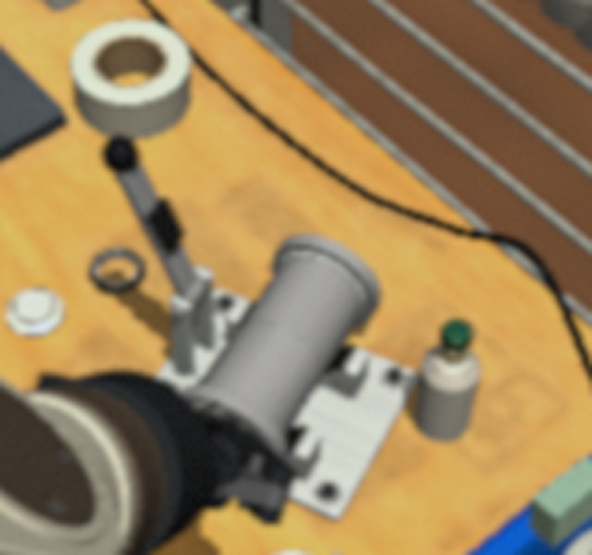

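```bash
cat > keep.py <<'E'
from plan import *
O=np.array([.534,.1485,0]);ex=np.array([.919,.394,0]);ey=np.array([-.394,.919,0])
def tp(y,z,x=.009): return O+ex*x+ey*y+np.array([0,0,z])
P,R,q=now()
def tcp(y,z,x=.009): return tp(y,z,x)-.173*R[:,0]
E
python3 - <<'E'
from keep import *
print("tip start",tp(.132,.15),"tcp",tcp(.132,.15))
plan(P,R,[((.30,.13,.32),4,0),(tcp(.145,.17,-.06),3,0),(tcp(.135,.152),3,0)],q)
E
```

```text
tip start [0.4903 0.2734 0.15  ] tcp [0.3902 0.2192 0.2803]
{"dp": [0.02, -0.04, 0.19], "twist": 0, "fingers": 1} [0.321 0.044 0.313] q [ 0.01 -0.28 -0.91  0.29  0.31 -0.35] vmax 0.90 err 0.0000
{"dp": [0.02, -0.04, 0.19], "twist": 0, "fingers": 1} [0.313 0.073 0.315] q [ 0.13 -0.3  -0.92  0.27  0.24 -0.26] vmax 0.95 err 0.0000
{"dp": [0.02, -0.04, 0.19], "twist": 0, "fingers": 1} [0.306 0.101 0.317] q [ 0.26 -0.31 -0.92  0.26  0.16 -0.16] vmax 0.98 err 0.0000
{"dp": [0.02, -0.04, 0.19], "twist": 0, "fingers": 1} [0.298 0.129 0.319] q [ 0.38 -0.31 -0.92  0.25  0.08 -0.07] vmax 0.98 err 0.0000
{"dp": [0.11, -0.06, 0.12], "twist": 0, "fingers": 1} [0.306 0.153 0.313] q [ 0.45 -0.26 -0.91  0.21  0.03 -0.01] vmax 0.62 err 0.0000
{"dp": [0.11, -0.06, 0.12], "twist": 0, "fingers": 1} [0.313 0.178 0.307] q [ 0.52 -0.2  -0.89  0.16 -0.02  0.04] vmax 0.54 err 0.0000
{"dp": [0.11, -0.06, 0.12], "twist": 0, "fingers": 1} [0.32  0.202 0.301] q [ 0.58 -0.14 -0.87  0.13 -0.06  0.09] vmax 0.47 err 0.0000
{"dp": [0.13, -0.09, -0.03], "twist": 0, "fingers": 1} [0.343 0.208 0.295] q [ 0.56 -0.08 -0.84  0.1  -0.04  0.07] vmax 0.50 err 0.0000
{"dp": [0.13, -0.09, -0.03], "twist": 0, "fingers": 1} [0.365 0.215 0.289] q [ 0.54 -0.02 -0.8   0.07 -0.03  0.06] vmax 0.48 err 0.0000
{"dp": [0.13, -0.09, -0.03], "twist": 0, "fingers": 1} [0.387 0.222 0.283] q [ 0.53  0.04 -0.77  0.05 -0.02  0.04] vmax 0.46 err 0.0000
```

Call:
servo_tool(
  steps=[
    {"dp": [0.02,-0.04,0.19],"twist": 0,"fingers": 1},
    {"dp": [0.02,-0.04,0.19],"twist": 0,"fingers": 1},
    {"dp": [0.02,-0.04,0.19],"twist": 0,"fingers": 1},
    {"dp": [0.02,-0.04,0.19],"twist": 0,"fingers": 1},
    {"dp": [0.11,-0.06,0.12],"twist": 0,"fingers": 1},
    {"dp": [0.11,-0.06,0.12],"twist": 0,"fingers": 1},
    {"dp": [0.11,-0.06,0.12],"twist": 0,"fingers": 1},
    {"dp": [0.13,-0.09,-0.03],"twist": 0,"fingers": 1},
    {"dp": [0.13,-0.09,-0.03],"twist": 0,"fingers": 1},
    {"dp": [0.13,-0.09,-0.03],"twist": 0,"fingers": 1},
  ],
)

```text
time: 31.2
tcp_pos: [0.3866, 0.2219, 0.279]
orientation: [[0.573, -0.677, -0.462], [0.313, -0.341, 0.887], [-0.758, -0.652, 0.017]]
wrist_force: [-1.0, -0.1, -0.8]
width: 0.0
```

```bash
python3 look.py 15 side; python3 - <<'E'
from keep import *
t=P+.173*R[:,0]-O;print("tip cradle x %.4f y %.4f z %.4f"%(t@ex,t@ey,t[2]))
c=tcp
plan(P,R,[(c(.10,.156),4,0),(c(.0745,.158),3,0),(c(.0506,.155),3,0),(c(.0332,.1466),3,0),(c(.0192,.1332),3,0),(c(.0096,.1162),3,0),(c(.0055,.099),3,0)],q)
E
```

```text
t 31.2 tip [0.4856 0.276  0.1479] X -0.0936 Y 0.1315 Z 0.1479 F [-1.01   -0.1376 -0.7558] q [ 0.526   0.0409 -0.7733  0.046  -0.0169  0.0455]
lean 40.727047704511016
tip cradle x 0.0077 y 0.1360 z 0.1478
{"dp": [-0.01, -0.01, -0.06], "twist": 0, "fingers": 1} [0.393 0.215 0.281] q [ 0.5   0.04 -0.76  0.05 -0.    0.03] vmax 0.20 err 0.0000
{"dp": [-0.01, -0.01, -0.06], "twist": 0, "fingers": 1} [0.397 0.207 0.283] q [ 0.48  0.04 -0.76  0.06  0.02  0.01] vmax 0.20 err 0.0000
{"dp": [-0.01, -0.01, -0.06], "twist": 0, "fingers": 1} [0.401 0.199 0.285] q [ 0.45  0.04 -0.76  0.07  0.03 -0.01] vmax 0.20 err 0.0000
{"dp": [-0.01, -0.01, -0.06], "twist": 0, "fingers": 1} [0.406 0.191 0.287] q [ 0.43  0.03 -0.75  0.07  0.05 -0.03] vmax 0.20 err 0.0000
{"dp": [-0.01, 0, -0.06], "twist": 0, "fingers": 1} [0.409 0.182 0.288] q [ 0.4   0.03 -0.75  0.08  0.06 -0.05] vmax 0.20 err 0.0000
{"dp": [-0.01, 0, -0.06], "twist": 0, "fingers": 1} [0.412 0.174 0.289] q [ 0.38  0.03 -0.75  0.08  0.08 -0.07] vmax 0.20 err 0.0000
{"dp": [-0.01, 0, -0.06], "twist": 0, "fingers": 1} [0.415 0.165 0.29 ] q [ 0.35  
[... 1366 characters left out ...]
.21] vmax 0.16 err 0.0000
{"dp": [0.03, 0.03, -0.02], "twist": 0, "fingers": 1} [0.438 0.11  0.254] q [ 0.19  0.11 -0.78 -0.01  0.2  -0.21] vmax 0.17 err 0.0000
{"dp": [0.03, 0.03, -0.02], "twist": 0, "fingers": 1} [0.439 0.107 0.248] q [ 0.18  0.13 -0.79 -0.03  0.21 -0.22] vmax 0.17 err 0.0000
{"dp": [0.03, 0.03, -0.01], "twist": 0, "fingers": 1} [0.439 0.106 0.241] q [ 0.18  0.14 -0.8  -0.05  0.21 -0.22] vmax 0.17 err 0.0000
{"dp": [0.03, 0.03, -0.01], "twist": 0, "fingers": 1} [0.439 0.104 0.235] q [ 0.17  0.15 -0.8  -0.07  0.21 -0.23] vmax 0.17 err 0.0000
{"dp": [0.03, 0.03, -0.01], "twist": 0, "fingers": 1} [0.439 0.103 0.228] q [ 0.17  0.17 -0.81 -0.1   0.21 -0.23] vmax 0.18 err 0.0000
```

View pics/side15.png

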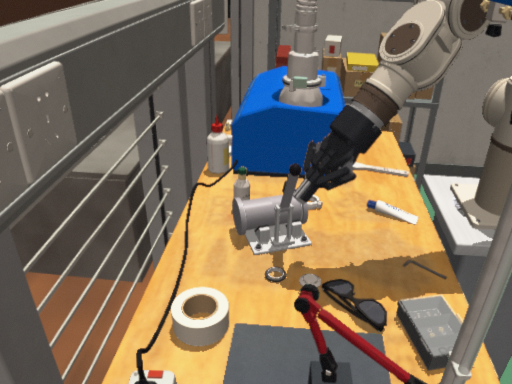

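View pics/side15z.png

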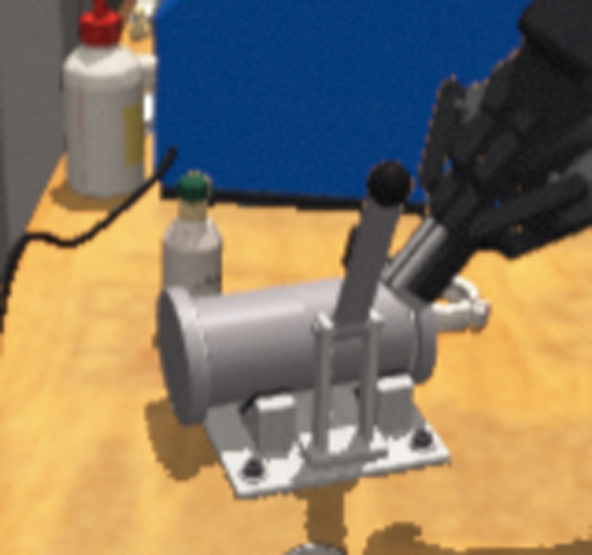

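```bash
python3 - <<'E'
from keep import *
m=robot.camera_model("side")
t=P+.173*R[:,0]
for nm,p in (("tip",t),("knob",tp(.0986,.186,.0005)),("tipdes",tp(.1,.156)),("hinge",tp(.056,.086,.001))):
    u=proj(m,p)[0];print(nm,p,u,"zoom",(u-[190,120])*3.7)
C=cloud(m,np.load("pics/side15.npy"))
for z in ((400,285),(415,270),(430,240),(388,185),(370,250)):
    u=int(z[0]/3.7+190);v=int(z[1]/3.7+120);e=C[v,u]-O;print(z,C[v,u],"cr",e@ex,e@ey,e[2])
E
python3 look.py 16 wrist
```

```text
tip [0.4874 0.2765 0.1478] [296.8962 200.3814] zoom [395.5159 297.4112]
knob [0.4956 0.2393 0.186 ] [294.0351 169.8912] zoom [384.9297 184.5974]
tipdes [0.5029 0.2439 0.156 ] [288.8188 186.2587] zoom [365.6296 245.1572]
hinge [0.5129 0.2004 0.086 ] [282.77   207.1774] zoom [343.2489 322.5565]
(400, 285) [0.486  0.2832 0.1584] cr 0.009012055055435474 0.14271594050985423 0.15836256560069584
(415, 270) [0.48   0.2802 0.1666] cr 0.0022815492747756197 0.1423217291489648 0.16662870267523683
(430, 240) [0.4743 0.2726 0.178 ] cr -0.005995259784741265 0.13759575965020812 0.1779776485845277
(388, 185) [0.4956 0.2499 0.1911] cr 0.0046692041263163755 0.10834278726564261 0.1910728325743829
(370, 250) [0.501  0.2278 0.1459] cr 0.0009065245484221392 0.08593279067536139 0.14585653219622713
t 31.25 tip [0.4874 0.2765 0.1478] X -0.0917 Y 0.1313 Z 0.1478 F [ 2.4425  1.333  -0.2684] q [ 0.5252  0.0446 -0.7701  0.0449 -0.0169  0.0454]
lean 40.75191867305719
```

View pics/wrist16.png

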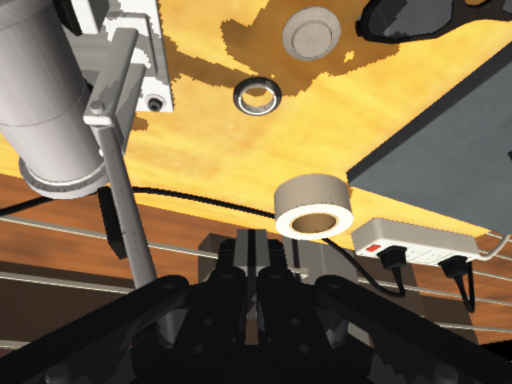

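Call:
servo_tool(
  steps=[
    {"dp": [-0.01,-0.01,-0.06],"twist": 0,"fingers": 1},
    {"dp": [-0.01,-0.01,-0.06],"twist": 0,"fingers": 1},
    {"dp": [-0.01,-0.01,-0.06],"twist": 0,"fingers": 1},
    {"dp": [-0.01,-0.01,-0.06],"twist": 0,"fingers": 1},
    {"dp": [-0.01,0,-0.06],"twist": 0,"fingers": 1},
    {"dp": [-0.01,0,-0.06],"twist": 0,"fingers": 1},
    {"dp": [-0.01,0,-0.06],"twist": 0,"fingers": 1},
    {"dp": [0,0.01,-0.05],"twist": 0,"fingers": 1},
    {"dp": [0,0.01,-0.05],"twist": 0,"fingers": 1},
    {"dp": [0,0.01,-0.05],"twist": 0,"fingers": 1},
  ],
)

```text
time: 32.55
tcp_pos: [0.4219, 0.1431, 0.2889]
orientation: [[0.576, -0.674, -0.462], [0.314, -0.339, 0.887], [-0.755, -0.656, 0.017]]
wrist_force: [0.4, 1.2, 0.5]
width: -0.0
```

```bash
python3 look.py 17 side;python3 - <<'E'
from keep import *
t=P+.173*R[:,0]-O;print("tip cradle x %.4f y %.4f z %.4f"%(t@ex,t@ey,t[2]))
E
```

```text
t 32.55 tip [0.5216 0.1975 0.1584] X -0.0915 Y 0.0452 Z 0.1584 F [0.3609 1.1918 0.5177] q [ 0.2865  0.0245 -0.7554  0.0865  0.1391 -0.1365]
lean 41.00885532161554
tip cradle x 0.0078 y 0.0491 z 0.1582
```

View pics/side17z.png

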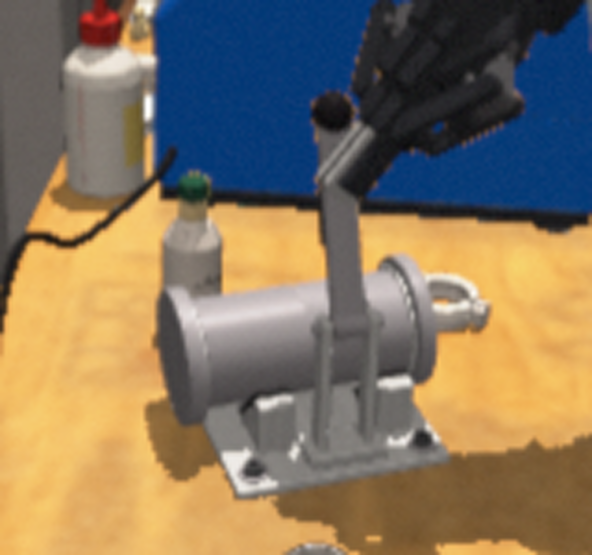

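```bash
python3 - <<'E'
from keep import *
c=tcp
plan(P,R,[(c(.0332,.1466),3,0),(c(.0192,.1332),3,0),(c(.0096,.1162),3,0),(c(.0055,.099),3,0)])
E
```

```text
{"dp": [0.02, 0.02, -0.04], "twist": 0, "fingers": 1} [0.425 0.137 0.284]
{"dp": [0.02, 0.02, -0.04], "twist": 0, "fingers": 1} [0.427 0.132 0.28 ]
{"dp": [0.02, 0.02, -0.04], "twist": 0, "fingers": 1} [0.429 0.126 0.276]
{"dp": [0.02, 0.02, -0.03], "twist": 0, "fingers": 1} [0.431 0.122 0.271]
{"dp": [0.02, 0.02, -0.03], "twist": 0, "fingers": 1} [0.433 0.118 0.267]
{"dp": [0.02, 0.02, -0.03], "twist": 0, "fingers": 1} [0.435 0.114 0.263]
{"dp": [0.03, 0.02, -0.02], "twist": 0, "fingers": 1} [0.437 0.112 0.257]
{"dp": [0.03, 0.02, -0.02], "twist": 0, "fingers": 1} [0.439 0.11  0.252]
{"dp": [0.03, 0.02, -0.02], "twist": 0, "fingers": 1} [0.441 0.107 0.247]
{"dp": [0.03, 0.03, -0.01], "twist": 0, "fingers": 1} [0.441 0.106 0.24 ]
{"dp": [0.03, 0.03, -0.01], "twist": 0, "fingers": 1} [0.441 0.104 0.234]
{"dp": [0.03, 0.03, -0.01], "twist": 0, "fingers": 1} [0.441 0.103 0.228]
```

Call:
servo_tool(
  steps=[
    {"dp": [0.02,0.02,-0.04],"twist": 0,"fingers": 1},
    {"dp": [0.02,0.02,-0.04],"twist": 0,"fingers": 1},
    {"dp": [0.02,0.02,-0.04],"twist": 0,"fingers": 1},
    {"dp": [0.02,0.02,-0.03],"twist": 0,"fingers": 1},
    {"dp": [0.02,0.02,-0.03],"twist": 0,"fingers": 1},
    {"dp": [0.02,0.02,-0.03],"twist": 0,"fingers": 1},
    {"dp": [0.028,0.024,-0.02],"twist": 0,"fingers": 1},
    {"dp": [0.028,0.024,-0.02],"twist": 0,"fingers": 1},
    {"dp": [0.028,0.024,-0.02],"twist": 0,"fingers": 1},
    {"dp": [0,0,0],"twist": 0,"fingers": 1},
  ],
)

```text
time: 33.85
tcp_pos: [0.4376, 0.107, 0.2448]
orientation: [[0.573, -0.677, -0.462], [0.313, -0.339, 0.887], [-0.757, -0.653, 0.017]]
wrist_force: [0.0, -0.5, 0.3]
width: 0.004
```

```bash
python3 look.py 18 side;python3 - <<'E'
from keep import *
t=P+.173*R[:,0]-O;print("tip cradle x %.4f y %.4f z %.4f"%(t@ex,t@ey,t[2]))
c=tcp
plan(P,R,[(c(.0055,.0972),4,0)])
E
```

```text
t 33.85 tip [0.5368 0.1612 0.1138] X -0.0918 Y 0.0058 Z 0.1138 F [ 0.0378 -0.4528  0.3336] q [ 0.1805  0.1286 -0.798  -0.0421  0.2067 -0.2187]
lean 40.784855733578546
tip cradle x 0.0076 y 0.0107 z 0.1141
{"dp": [0.02, 0.02, -0.01], "twist": 0, "fingers": 1} [0.438 0.106 0.241]
{"dp": [0.02, 0.02, -0.01], "twist": 0, "fingers": 1} [0.438 0.104 0.237]
{"dp": [0.02, 0.02, -0.01], "twist": 0, "fingers": 1} [0.439 0.103 0.232]
{"dp": [0.02, 0.02, -0.01], "twist": 0, "fingers": 1} [0.439 0.101 0.228]
```

View pics/side18z.png

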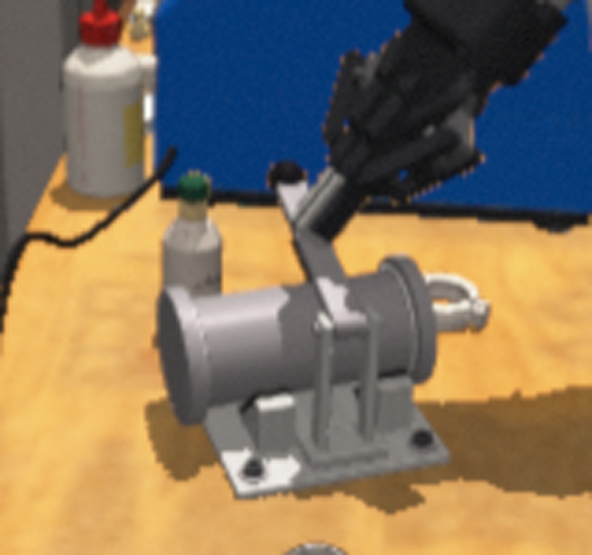

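Call:
servo_tool(
  steps=[
    {"dp": [0.02,0.02,-0.008],"twist": 0,"fingers": 1},
    {"dp": [0.02,0.02,-0.008],"twist": 0,"fingers": 1},
    {"dp": [0.02,0.018,-0.008],"twist": 0,"fingers": 1},
    {"dp": [0.016,0.016,-0.005],"twist": 0,"fingers": 1},
    {"dp": [0.003,0.003,0],"twist": 0,"fingers": 1},
    {"dp": [0,0,0],"twist": 0,"fingers": 1},
    {"dp": [0,0,0],"twist": 0,"fingers": 1},
    {"dp": [0,0,0],"twist": 0,"fingers": 1},
    {"dp": [0,0,0],"twist": 0,"fingers": 1},
    {"dp": [0,0,0],"twist": 0,"fingers": 1},
  ],
)

```text
time: 35.15
tcp_pos: [0.4388, 0.1031, 0.2291]
orientation: [[0.574, -0.676, -0.462], [0.314, -0.339, 0.887], [-0.756, -0.654, 0.017]]
wrist_force: [-0.1, -0.1, -0.6]
width: -0.0
```

```bash
cat > karm.py <<'E'
from keep import *
import sys
t=P+.173*R[:,0]-O;print("tip cradle x %.4f y %.4f z %.4f"%(t@ex,t@ey,t[2]))
C=cloud(robot.camera_model("side"),np.load(f"pics/side{sys.argv[1]}.npy")).reshape(-1,3)-O
x=C@ex;y=C@ey;z=C[:,2]
for a in range(-60,60,8):
    m=(abs(x)<.009)&(y>a/1e3)&(y<a/1e3+.008)&(z>.078)&(z<.13)
    if m.sum()>2: print(a+4,m.sum(),"z med %.4f max %.4f"%(np.median(z[m]),z[m].max()))
E
python3 look.py 19 side;python3 karm.py 19
```

```text
t 35.15 tip [0.5382 0.1574 0.0983] X -0.0920 Y 0.0018 Z 0.0983 F [-0.0521 -0.1026 -0.5856] q [ 0.1696  0.166  -0.8174 -0.0988  0.2138 -0.2276]
lean 40.882316408625485
tip cradle x 0.0074 y 0.0065 z 0.0983
-56 8 z med 0.1005 max 0.1020
-48 32 z med 0.0990 max 0.1040
-40 24 z med 0.0953 max 0.0990
-32 9 z med 0.0942 max 0.0959
-24 4 z med 0.0914 max 0.0939
-8 16 z med 0.0914 max 0.1297
0 25 z med 0.1181 max 0.1292
8 66 z med 0.1157 max 0.1296
16 121 z med 0.1103 max 0.1290
24 20 z med 0.0923 max 0.0933
32 23 z med 0.0915 max 0.0933
40 25 z med 0.0913 max 0.0928
48 17 z med 0.0911 max 0.0930
56 15 z med 0.0932 max 0.0940
```

View pics/side19z.png

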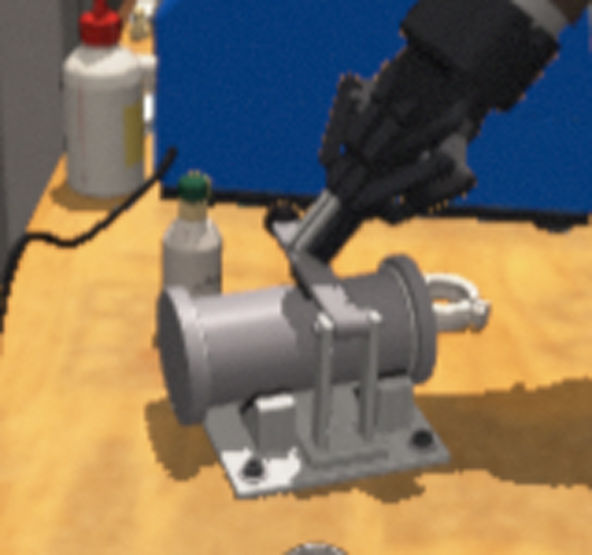

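Call:
servo_tool(
  steps=[
    {"dp": [0.003,0.003,0],"twist": 0,"fingers": 1},
    {"dp": [0.003,0.003,0],"twist": 0,"fingers": 1},
    {"dp": [0.003,0.003,0],"twist": 0,"fingers": 1},
    {"dp": [0.003,0.003,0],"twist": 0,"fingers": 1},
    {"dp": [0,0,0],"twist": 0,"fingers": 1},
    {"dp": [0,0,0],"twist": 0,"fingers": 1},
    {"dp": [0,0,0],"twist": 0,"fingers": 1},
    {"dp": [0,0,0],"twist": 0,"fingers": 1},
    {"dp": [0,0,0],"twist": 0,"fingers": 1},
    {"dp": [0,0,0],"twist": 0,"fingers": 1},
  ],
)

```text
time: 36.45
tcp_pos: [0.4388, 0.1031, 0.2266]
orientation: [[0.575, -0.676, -0.462], [0.314, -0.339, 0.887], [-0.756, -0.655, 0.017]]
wrist_force: [0.3, -0.7, 1.1]
width: 0.001
```

```bash
python3 look.py 20 side;python3 karm.py 20
```

```text
t 36.45 tip [0.5383 0.1573 0.0959] X -0.0920 Y 0.0017 Z 0.0959 F [ 0.3464 -0.7287  1.0534] q [ 0.1695  0.1718 -0.8206 -0.1082  0.2138 -0.2277]
lean 40.90183862251719
tip cradle x 0.0074 y 0.0065 z 0.0959
-56 4 z med 0.0978 max 0.0981
-48 38 z med 0.0950 max 0.0996
-40 15 z med 0.0913 max 0.0936
-32 8 z med 0.0911 max 0.0920
-24 6 z med 0.0913 max 0.0932
-16 5 z med 0.0878 max 0.0910
-8 11 z med 0.0909 max 0.1284
0 31 z med 0.1178 max 0.1295
8 66 z med 0.1166 max 0.1298
16 119 z med 0.1068 max 0.1279
24 21 z med 0.0908 max 0.1197
32 22 z med 0.0908 max 0.0927
40 20 z med 0.0913 max 0.0927
48 18 z med 0.0908 max 0.0918
56 17 z med 0.0931 max 0.0942
```

Call:
servo_tool(
  steps=[
    {"dp": [0.003,0.003,0],"twist": 0,"fingers": 1},
    {"dp": [0.003,0.003,0],"twist": 0,"fingers": 1},
    {"dp": [0.003,0.003,0],"twist": 0,"fingers": 1},
    {"dp": [0.003,0.003,0],"twist": 0,"fingers": 1},
    {"dp": [0,0,0],"twist": 0,"fingers": 1},
    {"dp": [0,0,0],"twist": 0,"fingers": 1},
    {"dp": [0,0,0],"twist": 0,"fingers": 1},
    {"dp": [0,0,0],"twist": 0,"fingers": 1},
    {"dp": [0,0,0],"twist": 0,"fingers": 1},
    {"dp": [0,0,0],"twist": 0,"fingers": 1},
  ],
)

```text
time: 37.75
tcp_pos: [0.4387, 0.103, 0.2254]
orientation: [[0.577, -0.674, -0.462], [0.315, -0.339, 0.887], [-0.754, -0.657, 0.016]]
wrist_force: [-7.6, -5.3, 15.4]
width: -0.003
```

```bash
python3 look.py 21 side;python3 karm.py 21
```

```text
t 37.75 tip [0.5385 0.1574 0.095 ] X -0.0918 Y 0.0017 Z 0.0950 F [-7.6178 -5.311  15.3504] q [ 0.1691  0.1746 -0.8243 -0.1179  0.2146 -0.2277]
lean 41.086417166824496
tip cradle x 0.0077 y 0.0064 z 0.0951
-56 7 z med 0.0955 max 0.0976
-48 34 z med 0.0941 max 0.0980
-40 17 z med 0.0907 max 0.0945
-32 6 z med 0.0902 max 0.0916
-24 4 z med 0.0898 max 0.0922
-16 4 z med 0.0878 max 0.0897
-8 14 z med 0.0887 max 0.1213
0 29 z med 0.1197 max 0.1291
8 68 z med 0.1150 max 0.1292
16 110 z med 0.1064 max 0.1266
24 27 z med 0.0904 max 0.1125
32 19 z med 0.0902 max 0.0920
40 21 z med 0.0902 max 0.0910
48 15 z med 0.0905 max 0.0913
56 13 z med 0.0932 max 0.0939
```

Call:
servo_tool(
  steps=[
    {"dp": [-0.02,-0.018,0],"twist": 0,"fingers": 1},
    {"dp": [-0.04,-0.035,0],"twist": 0,"fingers": 1},
    {"dp": [-0.06,-0.05,0],"twist": 0,"fingers": 1},
    {"dp": [-0.1,-0.02,0],"twist": 0,"fingers": 1},
    {"dp": [-0.15,0,0],"twist": 0,"fingers": 1},
    {"dp": [-0.15,0,0],"twist": 0,"fingers": 1},
    {"dp": [-0.15,0,0],"twist": 0,"fingers": 1},
    {"dp": [-0.12,0,0],"twist": 0,"fingers": 1},
    {"dp": [-0.05,0,0],"twist": 0,"fingers": 1},
    {"dp": [0,0,0],"twist": 0,"fingers": 1},
  ],
)

```text
time: 39.05
tcp_pos: [0.3786, 0.0698, 0.3316]
orientation: [[0.575, -0.675, -0.462], [0.314, -0.339, 0.887], [-0.756, -0.655, 0.017]]
wrist_force: [0.2, 1.1, 0.0]
width: -0.001
```

```bash
python3 look.py 22 side scene;python3 karm.py 22; python3 tube.py 22 side; python3 tube.py 22 scene
```

```text
t 39.05 tip [0.4781 0.124  0.2009] X -0.1604 Y -0.0052 Z 0.2009 F [0.2142 1.0669 0.042 ] q [ 0.0951 -0.1701 -0.7802  0.2877  0.2605 -0.2871]
lean 40.92402714020681
tip cradle x -0.0611 y -0.0003 z 0.2000
-56 9 z med 0.0954 max 0.0984
-48 35 z med 0.0932 max 0.0985
-40 21 z med 0.0907 max 0.0955
-32 16 z med 0.0908 max 0.0918
-24 17 z med 0.0908 max 0.0918
-16 19 z med 0.0903 max 0.0923
-8 23 z med 0.0904 max 0.0925
0 25 z med 0.0904 max 0.0923
8 19 z med 0.0906 max 0.0920
16 25 z med 0.0905 max 0.0923
24 22 z med 0.0906 max 0.0920
32 24 z med 0.0904 max 0.0921
40 19 z med 0.0907 max 0.0927
48 17 z med 0.0908 max 0.0928
56 17 z med 0.0926 max 0.0944
-60 156 ctr y 0.0031 z 0.0499 r 0.0341 ztop 0.0852
-50 144 ctr y 0.0023 z 0.0480 r 0.0294 ztop 0.0784
-40 113 ctr y 0.0028 z 0.0487 r 0.0284 ztop 0.0775
-30 49 ctr y 0.0024 z 0.0469 r 0.0303 ztop 0.0783
-20 61 ctr y 0.0023 z 0.0480 r 0.0291 ztop 0.0775
-10 110 ctr y -0.0002 z 0.0610 r 0.0360 ztop 0.0920
0 170 ctr y 0.0017 z 0.0655 r 0.0295 ztop 0.0920
10 143 ctr y 0.0025 z 0.0475 r 0.0290 ztop 0.0770
20 136 ctr y 0.0030 z 0.0479 r 0.0284 z
[... 342 characters left out ...]
.0829
-60 215 ctr y -0.0007 z 0.0523 r 0.0323 ztop 0.0853
-50 124 ctr y -0.0020 z 0.0470 r 0.0292 ztop 0.0771
-40 146 ctr y -0.0013 z 0.0470 r 0.0290 ztop 0.0769
-30 105 ctr y 0.0008 z 0.0440 r 0.0317 ztop 0.0770
-20 100 ctr y -0.0023 z 0.0523 r 0.0251 ztop 0.0770
-10 88 ctr y -0.0096 z 0.0734 r 0.0222 ztop 0.0917
0 42 ctr y -0.0310 z 0.0704 r 0.0201 ztop 0.0912
20 38 ctr y -0.0032 z 0.0414 r 0.0317 ztop 0.0743
30 65 ctr y -0.0005 z 0.0473 r 0.0285 ztop 0.0767
40 98 ctr y -0.0002 z 0.0465 r 0.0291 ztop 0.0765
50 85 ctr y -0.0002 z 0.0465 r 0.0291 ztop 0.0771
60 173 ctr y 0.0003 z 0.0452 r 0.0326 ztop 0.0833
70 104 ctr y -0.0011 z 0.0484 r 0.0344 ztop 0.0834
foot end x max 0.07869075108798518
```

View pics/side22z.png

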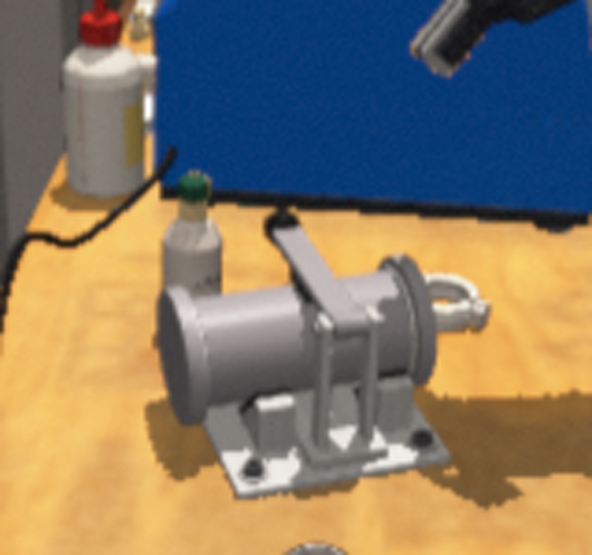

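View pics/scene22.png

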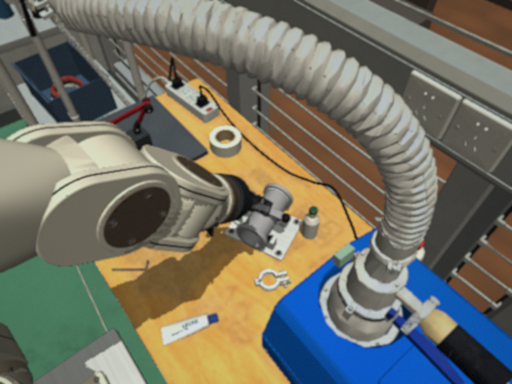

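```bash
python3 - <<'E'
from keep import *
for c in("side","scene"):
    C=cloud(robot.camera_model(c),np.load(f"pics/{c}22.npy")).reshape(-1,3)-O;x=C@ex;y=C@ey;z=C[:,2]
    m=(abs(x)<.03)&(y<.04)&(y>-.03)&(z>.0885)&(z<.097);print(c,"bar x",np.percentile(x[m],[2,50,98]))
    m=(abs(y)<.03)&(z>.02)&(z<.09)&(abs(x)<.1);print("tube x",np.percentile(x[m],[.3,99.7]), )
    m=(abs(y)<.02)&(z>.0815)&(z<.0875)&(abs(x)<.1)&(abs(x)>.04);print("flange tops x<0",np.percentile(x[m&(x<0)],[3,97]),"x>0",np.percentile(x[m&(x>0)],[3,97]))
E
```

```text
side bar x [-0.008   0.0005  0.0089]
tube x [-0.0595  0.0795]
flange tops x<0 [-0.0601 -0.0504] x>0 [0.0697 0.0793]
scene bar x [-0.0091 -0.001   0.0067]
tube x [-0.0621  0.079 ]
flange tops x<0 [-0.0612 -0.0517] x>0 [0.0681 0.0789]
```

```bash
python3 - <<'E'
from h import *
a=cv2.imread("pics/side0.png").astype(int);b=cv2.imread("pics/side22.png").astype(int)
for nm,(x,y,w,h) in dict(seal=(262,262,30,22),flange=(298,270,24,20),clamp=(292,190,34,22),bottle=(232,165,22,20)).items():
    print(nm,np.abs(a[y:y+h,x:x+w]-b[y:y+h,x:x+w]).mean())
print(robot.read_state()["wrist_force"]); print(robot.hand_in()); print(robot.read_state()["time"])
E
```

```text
seal 14.566666666666666
flange 2.198611111111111
clamp 24.34625668449198
bottle 30.168939393939393
[ 1.0635 -0.2575 -1.0926]
the job is handed in; nothing more can be done
None
the job is handed in; nothing more can be done
```

View pics/side22.png

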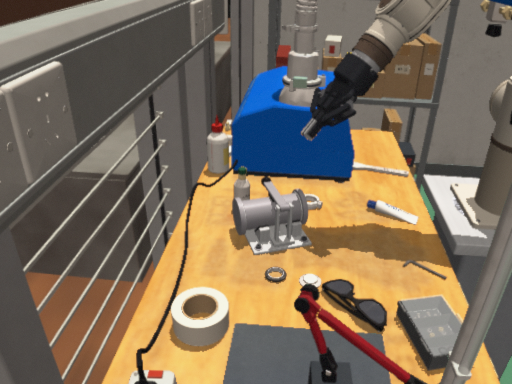

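I tipped the tube over the plate's edge and let it down into both saddles. I then closed the keeper onto it and handed the job in at about 39 s of the 64 s. One check was off: the tube lies about 9 mm too far from the robot along the cradle.

- **Leaning the hand:** the moves cannot pitch the hand directly. I leaned it to about 45° by pushing the arm against its joint limits. The first such push gave a brief wrist-force reading of about 60 N, from the arm running into its own stop; it touched nothing.
- **Lowering the tube:** I put the closed fingers in the open mouth and tipped it past balance. It dropped an estimated 0.25 rad onto the fingers there, and from then on they carried it all the way down. I did not measure its turning speed. The highest wrist force I read while handling the tube was about 4 N.
- **Tube at rest:** by depth it lies level in both saddles with its axis at about 47 mm (46 mm nominal), and it did not move when I withdrew the hand.
- **The 9 mm offset:** this is measured against the keeper bar. Its pipe still sits fully on both saddles. I left it there, because pulling it back with a leaned finger would probably have needed more than 25 N.
- **Keeper:** I swept it over and pressed down until I read about 17 N. After I let go, the bar stayed level across the tube (top at about 90 mm), so the pad is on it.
- **Bystander parts:** they look in place by eye. A pixel comparison was inconclusive for the seal ring, ring clamp and bottle because of the arm's shadow and the tube's new position; the end disc compared unchanged.
- **At hand-in:** the hand was clear, with only about 1.5 N of sensor noise at the wrist.

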